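# Interlock two channel sections and clamp them

## Task

Nest the two aluminium channels in the jig's corner: leave the wide one open-up, gently push the narrow one, lying on its side, up to it and tip it over without lifting, so that it lies level and open-down with one flange in the wide one's trough and its web on the wide one's near flange. Push the wide channel's side against the jig's fence and the ends of both against the end stop, under the clamp. Then turn the clamp knob clockwise until it bears on the channel and the resistance rises sharply, then about 15 degrees more, and leave it; do not disturb the other things.

Things in the scene. Friction and masses are not known exactly. Their poses are not given: they have to be found in the camera images.
- jig: L-shaped steel squaring jig fixed to the bench, bars 18 mm high, bolt heads 5 mm higher. Origin: inner corner of the L at bench level. Fence: inner face at x = 0 (far side from the robot), from the corner to y = -150 mm. End stop: inner face at y = 0 (left end), from the corner to x = -95 mm. Channels belong at x < 0, y < 0, lengthwise along y. Turned up to 0.3 rad.
- wide_channel: Loose aluminium U-channel lying open-up: 40 wide, 20 high, 130 mm long, 3 mm thick (trough 34 wide, 17 deep), 0.1-0.17 kg. Origin at mid length, width and height (10 mm up). x across, y along, z up. Starts 8-18 mm short of the fence, 35-50 mm short of the end stop, nearly parallel; home at x = -20, y = -65 mm in the jig's frame.
- narrow_channel: Loose aluminium U-channel: 36 over the flanges, flanges 20 deep, 130 mm long, 3 mm thick, 0.09-0.15 kg. Starts on the robot's side of the wide one, lying on a flange: web upright (36 high) facing the robot, open side facing the wide one. Origin at its middle (18 mm up; 13 when nested). x out of the open side (web's outer face at x = -10 mm; x points down when nested), y along, z up at the start.
- narrow_push (a point): Point high on the outer face of the narrow channel's web, 14 mm above its middle (32 mm above the bench at the start). Pushed here with its lower flange edge stopped against the wide channel, it tips over that edge; past about 35 degrees it falls by itself, open-down, over the wide channel's near flange. Pushed low (under 10 mm) it slides upright. It is too wide to lie inside the wide one.
- knob_grip (a point): Middle of the black bar grip (32 long, 14 thick, 20 mm high; its middle about 61 mm up) on top of the grey hold-down clamp, whose arm spans the jig's corner (30 mm wide, y = -32 to 41 mm in the jig's frame, top 49 mm up). Knob axis at x = -27, y = -18 mm there. x of this point runs along the bar, z up; at the start x is the jig's x.
- clamp_knob (a joint): Knob angle, rad, 0 at the start, growing clockwise from above, to 2.0. Drives a sprung foot under the arm (18 mm across) down 8 mm per rad; it meets the nested channels after 0.45 to 1.2 rad, hidden and different each time: go by feel. Drag 0.24 N m turning (about half paused), at contact it jumps 0.05, then climbs 0.32 N m per rad. The foot bears with 6 N at contact + 40 N per rad. It stays.
- calculator: Bystander: black pocket calculator 118x72x14 mm, to be left where it is. Origin at the centre of its underside.
- tape_roll: Bystander: roll of amber tape lying flat, 95 mm across, 19 mm high. Origin at the centre of its underside.
- loupe: Bystander: black eye loupe, 38 mm across, 28 mm high. Origin at the centre of its underside.
- grease_jar: Bystander: small white jar with black lid, 38 mm across, 40 mm high, behind the jig. Origin at the centre of its underside.
There are look-alikes about, which are no part of the job. Leave any turquoise look-alike of the narrow_channel alone. Of the things that look like the part that bears knob_grip, the larger one is meant.

How it is judged (in metres and radians):
At the end, for the whole second after the job is handed in: Wide channel open-up, level, in 3 mm of fence and end stop, parallel to 0.05 rad; narrow one open-down, level (0.09 rad), along it (0.08 rad), one flange in the trough: origin 11-15.5 mm high, 22.5-45 mm from the fence, end in 3 mm of stop; clamped: presses the wide one with 10.5-24 N; still (x of wide_channel in the frame of jig above -0.023 m and y of each of wide_channel, narrow_channel in the frame of jig above -0.068 m and angle between wide_channel's own z axis and vertical below 0.06 rad and angle between the y axis of wide_channel and the y axis of jig, either way round below 0.05 rad and angle between narrow_channel's own x axis and vertical above 3.05 rad and height (world z) of narrow_channel between 0.011 and 0.0155 m and x of narrow_channel in the frame of jig between -0.045 and -0.0225 m and angle between the y axis of narrow_channel and the y axis of jig, either way round below 0.08 rad and contact force between narrow_channel and wide_channel between 10.5 and 24 N and linear speed of each of narrow_channel, wide_channel below 0.01 m/s); the robot touches nothing.
It fails at once if the narrow channel is lifted (its middle more than 40 mm above the bench) (height (world z) of narrow_channel above 0.04 m).
It fails at once if the wide channel is lifted (its middle more than 30 mm above the bench) (height (world z) of wide_channel above 0.03 m).
It fails at once if a channel is pushed with more than 45 N (contact force between the fingers and narrow_channel above 45 N or contact force between the fingers and wide_channel above 45 N).
It fails at once if a bystander is moved by more than 15 mm (distance of any of calculator, tape_roll, loupe, grease_jar from where it was at the start of the episode above 0.015 m).
It also fails if it takes over 70 s, if anything falls off the work surface, if the arm or the gripper's body presses on something with over 40 N, if the wrist force passes 120 N, or if a joint passes its speed limit or range.

## Robot

A 6-joint arm with a two-finger parallel gripper is mounted at the origin on a cart in front of the work surface, level with it; the furniture and walls round the work are solid. World frame = base frame: x ahead of the robot, y to its left, z up, the work surface at z = 0. Lengths are in mm, angles in rad, forces in N, time in s.
With the tool pointing down it reaches from about 350 to 975 mm from the base axis. Payload 7.1 kg.
Tool frame: the origin (TCP) lies at the very end of the fingers, on their centre line; the grasp point (between the pads) lies 19 mm behind it; y points along the fingers, x is the direction in which the jaws open and shut, and the axes are right-handed (so a half turn about y gives the same grasp; the last joint's range is limited). The gripper opens to 88 mm and grips with 3 to 60 N. Pads are 20 mm wide; open, the fingers measure 115 mm over their backs; the gripper's body (75 mm by 178 mm) begins 61 mm behind the grasp point.
Start: joints at [1.095, 0.423, 1.63, -0, 1.089, -0.019], TCP at [275.641, 560.916, 222.675] pointing down, gripper open.
Joint ranges: [-3, 3], [-0.9, 2.11], [0.09, 2.58], [-1.31, 4.45], [0.11, 2.69], [-2.54, 2.54]. Speed limits (rad/s): [2.39, 2.39, 3.01, 3.14, 3.14, 3.14].

## Interface

Orientations are given as a rotation vector (axis times angle).
In Python, from workcell import ctrl gives the robot as it stands. The module is installed in compiled form; this text tells all that it offers.
- The arm moves only by the tool carry_out, never from a script. Its arguments are lists of equal length, an entry for each row: "delta_pos": the shift along the tool's x, y, z in cm, a list of three; "rotation": the turn, a rotation vector about the tool's x, y, z in rad, a list of three. In form: {"delta_pos": [[dx, dy, dz], ...], "rotation": [[wx, wy, wz], ...]}. A call has 1 to 12 rows; each row is the pose to reach, as a shift and turn from the pose commanded when the call began, along the tool's axes at that moment; what a row does not reach only later rows make up. A row lasts 1/12 s, in which the tool goes at most 41.7 mm and 7.16 degrees, less where a joint would pass 70% of its speed; a pose out of reach is approached as far as the arm can. A call with a gripper value outside its range is refused whole. "hand" is the closure in counts, from 0 (fully open) to 255 (shut), set as the call begins (left out, the last holds). The fingers move at their own pace and stop on an object; the grip force is fixed at half the most. Time passes only in rows, so rows that repeat a pose let the fingers close. It gives the time, the measured TCP pose, the force and the opening at its end, in the units of the state.
- ctrl.get_obs(): the state, without advancing time (a new reading comes with each control period).
- ctrl.get_image(name): name is "scene" or "top"; returns the picture (384x512x3 uint8, red, green, blue); there is no depth.
- ctrl.camera_info(name): a dict with "fov_y" (degrees; the focal length in pixels is half the picture's height over the tangent of half this angle, whatever the lens; pixels are square), "cx", "cy" (the principal point, pixels), "k1" (the pictures are not rectified: a ray, as slopes to the right and down, at radius r is drawn at 1 + k1 r^2 times it, then the intrinsics apply), "R" (3x3) and "t" (3): a world point X has camera coordinates R X + t. Camera axes: x right, y down, z forward; pixel columns grow to the right and rows downward; lengths in mm; the calibration is good to about 2 mm. A picture is of the moment at which its call begins. camera_info takes no time and is no camera call.
- ctrl.close_job(): hands the job in, once; it reports no verdict.
The state is a dict: "t": time; "qpos": joint angles; "qvel": joint speeds; "joint_torque": joint torques, N m; "ee_pos": TCP position; "orientation": TCP orientation; "ft_force": force on the tool from outside, world axes, zero at the start; "moment": the same for the moment, N m; "width": finger opening in mm.
Only numpy, scipy, OpenCV 4.12 (cv2) and the standard library are available. Lean on these libraries where they do the work, as an engineer would, in place of code of your own. Each camera call takes 0.05 s, during which the arm holds its last target.

## Working session

There is one attempt and no reset: what is moved stays moved. The work goes in short steps, Python scripts to look and compute and a tool call to move; the robot and the scene stay as the last step left them, time stands still between calls to the robot, and variables do not carry over. Pictures are saved under pics/ and viewed, and the job is handed in when it is done.

Besides the shell and the picture viewer there is one more tool, called after "Emit:" as name(argument=value, ...) on one line, values as JSON. carry_out: Moves the arm, as the interface text tells. Its arguments: {"type":"object","properties":{"delta_pos":{"type":"array","items":{"type":"array","items":{"type":"number"}}},"rotation":{"type":"array","items":{"type":"array","items":{"type":"number"}}},"hand":{"type":"number"}},"required":["delta_pos","rotation"]}

```bash
mkdir -p pics; cat > h.py <<'E'
import numpy as np,cv2
from workcell import ctrl
from scipy.spatial.transform import Rotation as Ro
def info(n):
    c=ctrl.camera_info(n); f=192/np.tan(np.radians(c['fov_y'])/2)
    return f,c['cx'],c['cy'],c['k1'],np.array(c['R']),np.array(c['t'])
def ray(n,u,v):
    f,cx,cy,k,R,t=info(n)
    d=cv2.undistortPoints(np.array([[[u,v]]],float),np.array([[f,0,cx],[0,f,cy],[0,0,1]]),np.array([k,0,0,0,0.]))[0,0]
    return -R.T@t, R.T@np.array([d[0],d[1],1])
def onz(n,u,v,z):
    o,d=ray(n,u,v); return o+d*(z-o[2])/d[2]
def proj(n,X):
    f,cx,cy,k,R,t=info(n); p=R@np.array(X,float)+t; x,y=p[:2]/p[2]; s=1+k*(x*x+y*y)
    return f*x*s+cx,f*y*s+cy
def save(n,fn,crop=None,sc=1):
    im=ctrl.get_image(n)[:,:,::-1].copy(); cv2.imwrite('pics/raw_'+fn,im)
    view('raw_'+fn,fn,crop,sc)
def view(src,fn,crop,sc):
    im=cv2.imread('pics/'+src)
    if crop: im=im[crop[1]:crop[3],crop[0]:crop[2]]
    cv2.imwrite('pics/'+fn,cv2.resize(im,None,fx=sc,fy=sc,interpolation=cv2.INTER_CUBIC))
E
python3 - <<'E'
from h import *
o=ctrl.get_obs(); print(o)
for n in('scene','top'):
    save(n,n+'0.png',None,1.5); f,cx,cy,k,R,t=info(n); print(n,f,cx,cy,k,-R.T@t,R.round(2).tolist())
E
```

```text
{'t': 0.0, 'qpos': array([ 1.09500130e+00,  4.23805646e-01,  1.63074491e+00,  4.51222265e-05,
        1.08858435e+00, -1.89795640e-02]), 'qvel': array([-3.22222185e-04,  8.99276349e-05,  5.41243452e-04, -1.21807386e-04,
        1.43256129e-03,  9.19002792e-04]), 'joint_torque': array([-3.22026935e-04, -5.44623756e+01, -2.73675835e+01,  6.43165922e-02,
        2.26949737e-02, -1.61694770e-04]), 'ee_pos': array([275.36929081, 560.41635494, 221.90210129]), 'orientation': array([-1.39211915, -0.86545454,  0.86765911]), 'ft_force': array([-0.27528788, -0.01659887,  0.10279229]), 'moment': array([-0.00184661, -0.01332498,  0.03002501]), 'width': 87.62379109093209}
scene 412.7961191186286 261.4502192067199 197.65767400027528 0.03413956587257024 [-60.80427755 551.43788683 611.31895348] [[-0.62, -0.78, -0.0], [-0.4, 0.32, -0.86], [0.67, -0.54, -0.51]]
top 356.04700413284564 252.28716601223078 191.96357027405864 -0.11064116708682885 [ 433.20553786   12.97264071 1005.90360027] [[0.03, -1.0, -0.0], [-0.98, -0.03, -0.2], [0.2, 0.01, -0.98]]
```

View pics/scene0.png

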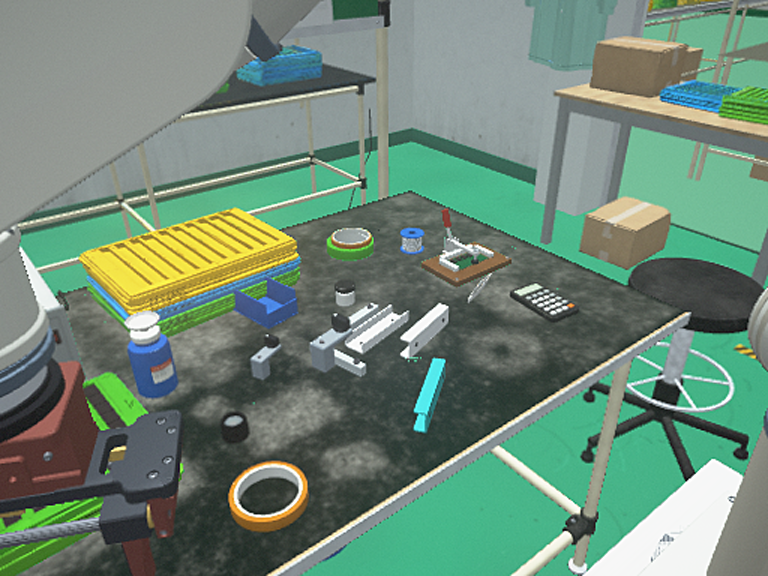

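View pics/top0.png

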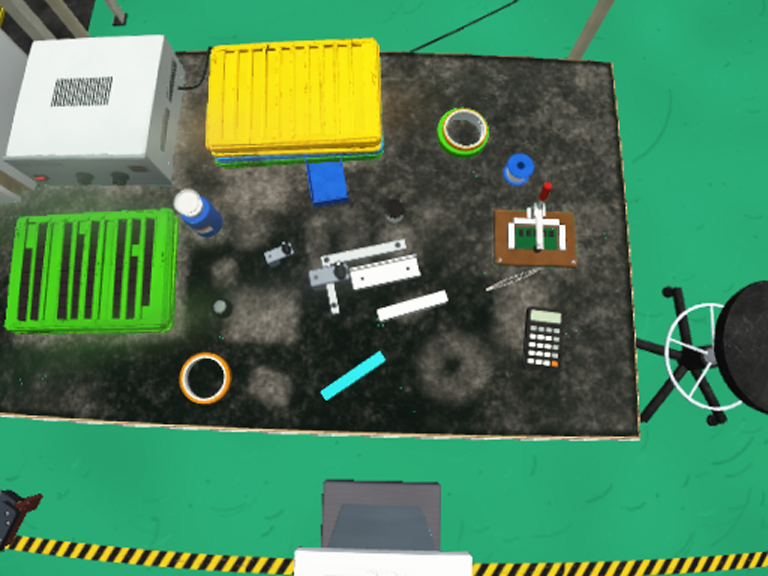

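```bash
python3 - <<'E'
from h import *
view('raw_scene0.png','s1.png',(150,180,320,300),4.6)
view('raw_top0.png','t1.png',(160,130,320,250),5)
E
```

```text
(no output)
```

View pics/s1.png

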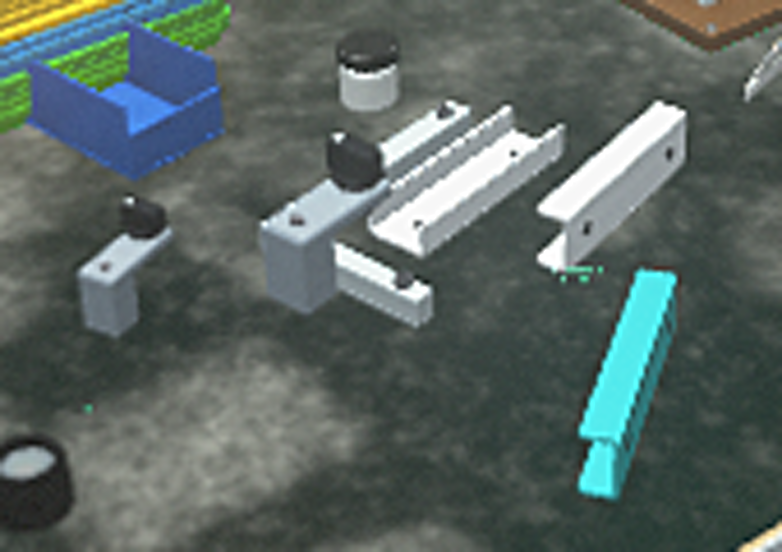

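View pics/t1.png

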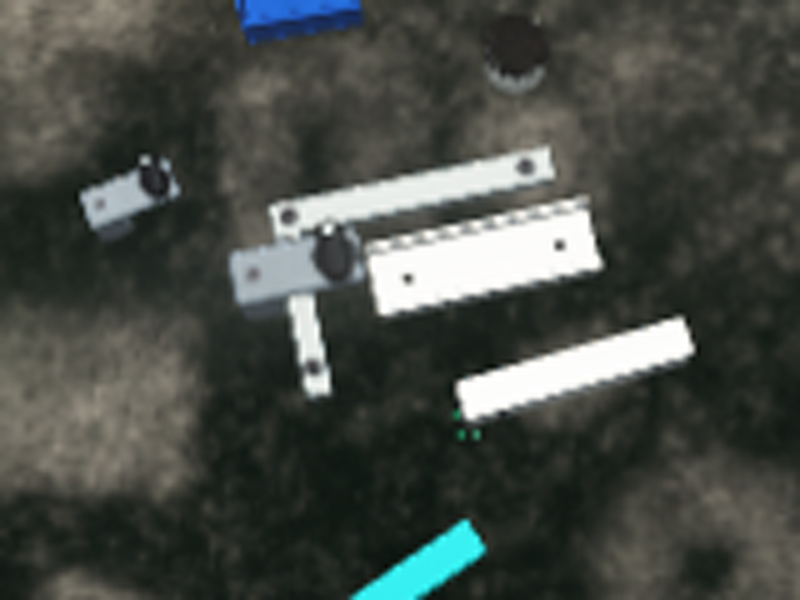

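The scene shows two grey clamps. The smaller is at scene px (178,233) and top px (185,168). The larger is at scene px (222,223) and top px (220,182). The larger one bridges the jig corner, so it's the one meant, and the crop confirms it. The white upright channel at top px (275,203) is the narrow channel. The turquoise one at (235,250) is the look-alike.

```bash
python3 - <<'E'
from h import *
def P(n,L,z):
    for (u,v) in L:
        p=onz('top',160+u/5-.4,130+v/5-.4,z); print(n,(u,v),p.round(1))
P('fence top inner',[(553,181),(310,234)],18); P('fence outer',[(550,147),(270,205)],18)
P('stop inner',[(312,297),(330,393)],18);P('stop outer',[(288,297),(306,398)],18)
P('wide rim',[(590,198),(604,268),(379,317),(365,247)],20)
P('narrow top',[(455,382),(684,317),(695,354),(466,420)],36)
P('arm',[(228,255),(238,305),(365,283)],49)
P('knob',[(335,250)],66)
im=cv2.imread('pics/raw_top0.png'); 
m=(im.min(2)>215).astype(np.uint8)
cs,_=cv2.findContours(m,cv2.RETR_EXTERNAL,cv2.CHAIN_APPROX_NONE)
for c in cs:
    if cv2.contourArea(c)>100:
        r=cv2.minAreaRect(c)
        if 200<r[0][0]<320 and 130<r[0][1]<250: print(r, cv2.boxPoints(r).round(1).tolist())
E
```

```text
fence top inner (553, 181) [709.2 -29.4  18. ]
fence top inner (310, 234) [673.9 108.9  18. ]
fence outer (550, 147) [729.5 -27.3  18. ]
fence outer (270, 205) [690.4 132.7  18. ]
stop inner (312, 297) [637.2 106.   18. ]
stop inner (330, 393) [582.5  93.5  18. ]
stop outer (288, 297) [636.8 119.7  18. ]
stop outer (306, 398) [579.2 106.8  18. ]
wide rim (590, 198) [699.1 -50.7  20. ]
wide rim (604, 268) [658.3 -59.2  20. ]
wide rim (379, 317) [626.3  67.5  20. ]
wide rim (365, 247) [666.7  77.   20. ]
narrow top (455, 382) [587.8  23.3  36. ]
narrow top (684, 317) [ 628.  -102.9   36. ]
narrow top (695, 354) [ 607.2 -109.1   36. ]
narrow top (466, 420) [566.9  16.6  36. ]
arm (228, 255) [653.2 150.7  49. ]
arm (238, 305) [625.1 143.7  49. ]
arm (365, 283) [639.5  74.3  49. ]
knob (335, 250) [653.7  90.2  66. ]
((274.563232421875, 203.21852111816406), (7.45701265335083, 46.562095642089844), 73.85565948486328) [[251.1999969482422, 206.10000610351562], [295.8999938964844, 193.1999969482422], [298.0, 200.3000030517578], [253.1999969482422, 213.3000030517578]]
((256.1151123046875, 180.74044799804688), (14.012411117553711, 44.601593017578125), 77.6609115600586) [[232.8000030517578, 178.6999969482422], [276.3999938964844, 169.10000610351562], [279.3999938964844, 182.8000030517578], [235.8000030517578, 192.39999389648438]]
((238.69058227539062, 168.63853454589844), (5.1859331130981445, 49.0225830078125), 77.19573211669922) [[214.1999969482422, 171.5], [262.0, 160.6999969482422], [263.20001220703125, 165.6999969482422], [215.39999389648438, 176.60000610351562]]
```

```bash
cat >> h.py <<'E'
import json,os
JO=np.array([672.9,115.3]);JA=0.24
def j2w(x,y): c,s=np.cos(JA),np.sin(JA); return JO+np.array([c*x-s*y,s*x+c*y])
def w2j(p): c,s=np.cos(JA),np.sin(JA); d=np.array(p[:2])-JO; return np.array([c*d[0]+s*d[1],-s*d[0]+c*d[1]])
def cmd():
    if not os.path.exists('cmd.json'): return np.array([275.641,560.916,222.675]),Ro.from_rotvec(ctrl.get_obs()['orientation'])
    a=json.load(open('cmd.json')); return np.array(a[0]),Ro.from_rotvec(a[1])
def did(dp,rv):
    p,R=cmd(); p=p+R.apply(np.array(dp)*10); R=R*Ro.from_rotvec(rv); json.dump([p.tolist(),R.as_rotvec().tolist()],open('cmd.json','w'))
def need(x,y,z,yaw=None,jig=True):
    """delta (cm, rotvec) to jig x,y; world z; tool x heading (rad rel. jig)"""
    p,R=cmd(); w=j2w(x,y) if jig else np.array([x,y]); d=R.inv().apply(np.array([*w,z])-p)/10
    if yaw is None: rv=np.zeros(3)
    else:
        a=yaw+JA; T=Ro.from_matrix(np.array([[np.cos(a),0,-np.sin(a)],[np.sin(a),0,np.cos(a)],[0,-1,0]])); rv=(R.inv()*T).as_rotvec()
    print('need',d.round(2),rv.round(3))
def st():
    o=ctrl.get_obs(); R=Ro.from_rotvec(o['orientation']).as_matrix(); p=o['ee_pos']
    print('t%.2f tcp'%o['t'],p.round(1),'jig',w2j(p).round(1),'yawrel %.3f'%(np.arctan2(R[1,0],R[0,0])-JA),'F',o['ft_force'].round(1),'M',o['moment'].round(2),'w %.1f'%o['width'],'q6 %.2f'%o['qpos'][5],'cmdz',cmd()[0].round(1))
E
python3 - <<'E'
from h import *
st(); print(cmd()[1].as_matrix().round(3))
need(-35,-190,120,0);need(-35,-190,120,np.pi/2);need(-35,-190,120,-np.pi/2);need(-35,-190,120,np.pi)
E
```

```text
t0.10 tcp [275.4 560.5 222. ] jig [-280.3  526.9] yawrel 0.874 F [-0.   0.4  0.2] M [-0.01  0.07 -0.02] w 87.8 q6 -0.02 cmdz [275.6 560.9 222.7]
[[ 0.441 -0.001 -0.897]
 [ 0.897 -0.001  0.441]
 [-0.001 -1.     0.   ]]
need [-39.27  10.32 -64.82] [ 0.001  0.874 -0.001]
need [-39.27  10.32 -64.82] [-0.001 -0.697 -0.001]
need [-39.27  10.32 -64.82] [ 2.000e-03  2.445e+00 -1.000e-03]
need [-39.27  10.32 -64.82] [-2.000e-03 -2.268e+00 -1.000e-03]
```

Emit:
carry_out(delta_pos=[[-39.3,10.3,-64.8],[-39.3,10.3,-64.8],[-39.3,10.3,-64.8],[-39.3,10.3,-64.8],[-39.3,10.3,-64.8],[-39.3,10.3,-64.8],[-39.3,10.3,-64.8],[-39.3,10.3,-64.8],[-39.3,10.3,-64.8],[-39.3,10.3,-64.8],[-39.3,10.3,-64.8],[-39.3,10.3,-64.8]], rotation=[[0,0.874,0],[0,0.874,0],[0,0.874,0],[0,0.874,0],[0,0.874,0],[0,0.874,0],[0,0.874,0],[0,0.874,0],[0,0.874,0],[0,0.874,0],[0,0.874,0],[0,0.874,0]], hand=168)

```text
t: 1.1
ee_pos: [543.1, 141.5, 154.9]
orientation: [-1.563, -0.188, 0.189]
ft_force: [0.9, 0.4, 0.3]
width: 29.9
```

```bash
cat >> h.py <<'E'
def reset():
    o=ctrl.get_obs(); json.dump([o['ee_pos'].tolist(),o['orientation'].tolist()],open('cmd.json','w'))
E
python3 - <<'E'
from h import *
reset(); st(); need(-35,-200,100,0)
E
```

```text
t1.10 tcp [543.1 141.5 154.9] jig [-119.9   56.3] yawrel -0.000 F [0.9 0.4 0.3] M [-0.06  0.02  0.03] w 29.9 q6 -0.01 cmdz [543.1 141.5 154.9]
need [  8.49   5.48 -25.63] [-0. -0. -0.]
```

Emit:
carry_out(delta_pos=[[8.5,5.5,-25.6],[8.5,5.5,-25.6],[8.5,5.5,-25.6],[8.5,5.5,-25.6],[8.5,5.5,-25.6],[8.5,5.5,-25.6],[8.5,5.5,-25.6],[8.5,5.5,-25.6],[8.5,5.5,-25.6],[8.5,5.5,-25.6]], rotation=[[0,0,0],[0,0,0],[0,0,0],[0,0,0],[0,0,0],[0,0,0],[0,0,0],[0,0,0],[0,0,0],[0,0,0]])

```text
t: 1.93
ee_pos: [685.1, -84.4, 99.8]
orientation: [-1.562, -0.187, 0.189]
ft_force: [-0.4, 0.3, 0.0]
width: 29.9
```

```bash
python3 - <<'E'
from h import *
reset(); st(); need(-35,-200,8,0)
save('top','t2.png',(160,130,320,250),5)
E
```

```text
t1.93 tcp [685.1 -84.4  99.8] jig [ -35.7 -196.9] yawrel -0.000 F [-0.4  0.3  0. ] M [-0.04  0.07 -0.07] w 29.9 q6 -0.38 cmdz [685.1 -84.4  99.8]
need [ 0.08  9.18 -0.32] [-0.001 -0.    -0.001]
```

View pics/t2.png

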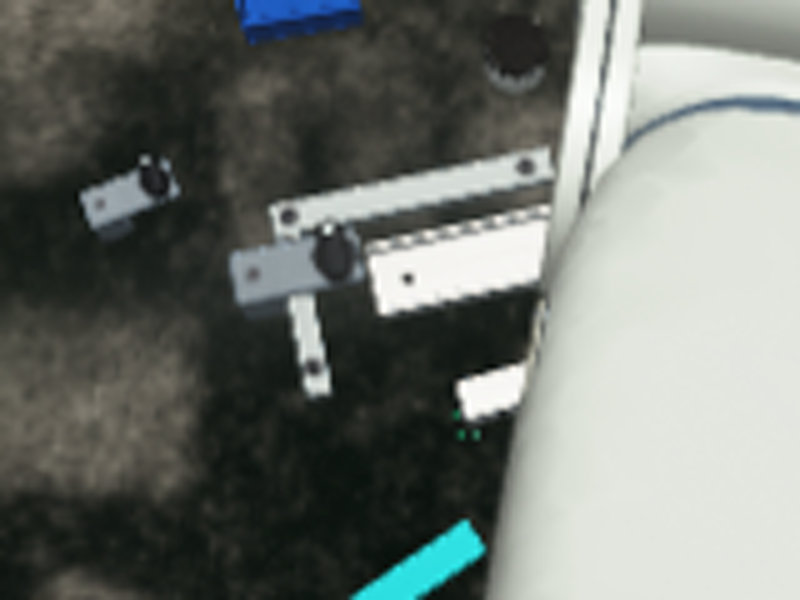

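Emit:
carry_out(delta_pos=[[0.1,3,-0.3],[0.1,6,-0.3],[0.1,8.2,-0.3],[0.1,9.2,-0.3],[0.1,9.2,-0.3],[0.1,9.2,-0.3]], rotation=[[0,0,0],[0,0,0],[0,0,0],[0,0,0],[0,0,0],[0,0,0]])

```text
t: 2.48
ee_pos: [687.6, -86.7, 8.8]
orientation: [-1.562, -0.189, 0.189]
ft_force: [-0.1, -0.1, -0.1]
width: 30.0
```

```bash
python3 - <<'E'
from h import *
reset(); st(); 
save('scene','s2.png',(150,120,350,270),4)
E
```

```text
t2.48 tcp [687.6 -86.7   8.8] jig [ -33.7 -199.7] yawrel 0.001 F [-0.1 -0.1 -0.1] M [-0.01  0.1  -0.01] w 30.0 q6 -0.38 cmdz [687.6 -86.7   8.8]
```

View pics/s2.png

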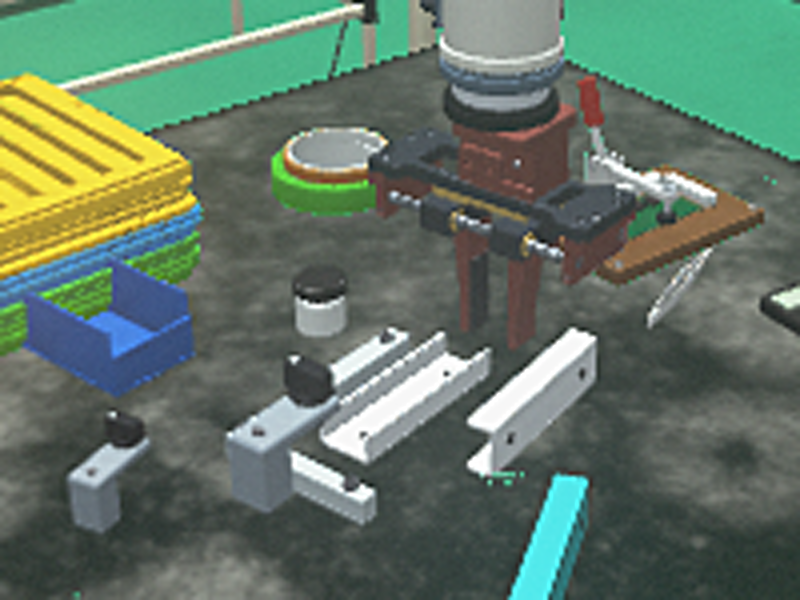

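Emit:
carry_out(delta_pos=[[-0.1,0,0.8],[-0.1,0,1.6],[-0.1,0,2.2],[-0.1,0,2.6],[-0.1,0,3.0],[-0.1,0,3.4],[-0.1,0,3.8],[-0.1,0,4.2],[-0.1,0,4.6],[-0.1,0,5.0],[-0.1,0,5.4],[-0.1,0,5.6]], rotation=[[0,0,0],[0,0,0],[0,0,0],[0,0,0],[0,0,0],[0,0,0],[0,0,0],[0,0,0],[0,0,0],[0,0,0],[0,0,0],[0,0,0]])

```text
t: 3.53
ee_pos: [673.1, -32.9, 8.3]
orientation: [-1.562, -0.188, 0.189]
ft_force: [-0.1, -1.9, 2.8]
width: 29.9
```

```bash
python3 - <<'E'
from h import *
reset(); st(); 
save('scene','s3.png',(150,120,350,270),4)
E
```

```text
t3.53 tcp [673.1 -32.9   8.3] jig [ -35.  -144.1] yawrel 0.000 F [-0.1 -1.9  2.8] M [-0.36 -0.04  0.01] w 29.9 q6 -0.31 cmdz [673.1 -32.9   8.3]
```

View pics/s3.png

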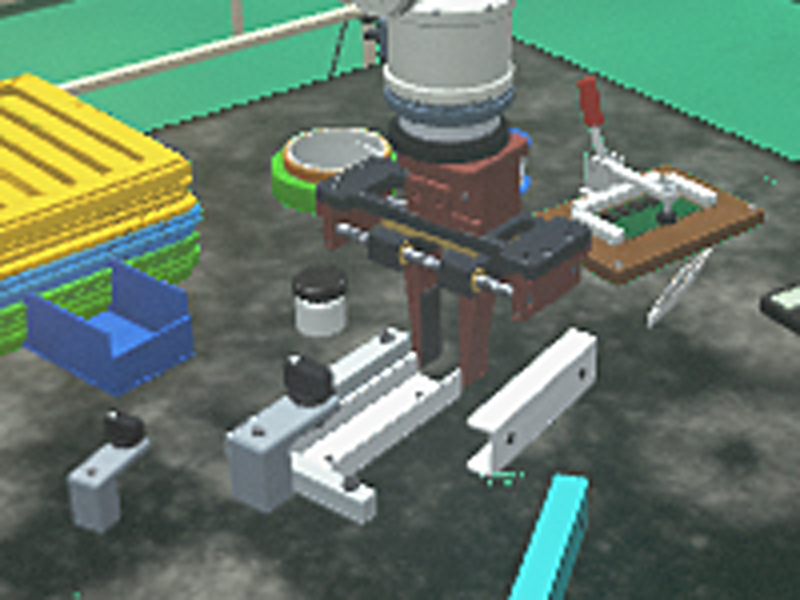

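Emit:
carry_out(delta_pos=[[0,0,0.1],[0,0,0.2],[0,0,0.25],[0,0,0.3],[0,0,0.3]], rotation=[[0,0,0],[0,0,0],[0,0,0],[0,0,0],[0,0,0]])

```text
t: 4.0
ee_pos: [672.4, -30.5, 8.2]
orientation: [-1.562, -0.188, 0.189]
ft_force: [0.1, -0.6, 0.8]
width: 29.5
```

```bash
python3 - <<'E'
from h import *
st()
E
```

```text
t4.00 tcp [672.4 -30.5   8.2] jig [ -35.1 -141.5] yawrel -0.000 F [ 0.1 -0.6  0.8] M [-0.12  0.02  0.03] w 29.5 q6 -0.30 cmdz [673.1 -32.9   8.3]
```

Emit:
carry_out(delta_pos=[[0,0,0.1],[0,0,0.2],[0,0,0.25],[0,0,0.3],[0,0,0.3]], rotation=[[0,0,0],[0,0,0],[0,0,0],[0,0,0],[0,0,0]])

```text
t: 4.42
ee_pos: [672.6, -29.7, 8.6]
orientation: [-1.565, -0.19, 0.188]
ft_force: [0.9, -11.1, 0.8]
width: 30.4
```

```bash
python3 - <<'E'
from h import *
st()
E
```

```text
t4.42 tcp [672.6 -29.7   8.6] jig [ -34.8 -140.8] yawrel 0.000 F [  0.9 -11.1   0.8] M [-1.96 -0.22 -0.01] w 30.4 q6 -0.30 cmdz [673.1 -32.9   8.3]
```

Emit:
carry_out(delta_pos=[[0,0,-1],[0,-3,-1.5],[0,-7,-1.5],[0,-9,-1.5],[-4,-9,4.5],[-4,-9,4.5],[-4,-9,4.5],[-4,-9,4.5],[-4,-9,4.5],[-4,-9,4.5],[-4,-9,4.5],[-4,-9,4.5]], rotation=[[0,0,0],[0,0,0],[0,0,0],[0,-0.12,0],[0,-0.24,0],[0,-0.36,0],[0,-0.48,0],[0,-0.6,0],[0,-0.72,0],[0,-0.84,0],[0,-0.96,0],[0,-1.08,0]], hand=0)

```text
t: 5.42
ee_pos: [622.1, 6.6, 98.2]
orientation: [-1.314, -1.027, 1.027]
ft_force: [0.7, 0.2, 0.2]
width: 87.8
```

```bash
python3 - <<'E'
from h import *
reset(); st(); need(-76,-92,90,np.pi/2)
E
```

```text
t5.42 tcp [622.1   6.6  98.2] jig [-75.2 -93.5] yawrel 1.086 F [0.7 0.2 0.2] M [0.06 0.02 0.01] w 87.8 q6 -1.34 cmdz [622.1   6.6  98.2]
need [0.09 0.82 0.14] [-0.001 -0.485  0.001]
```

Emit:
carry_out(delta_pos=[[0.1,0,0.1],[0.1,0,0.1],[0.1,0,0.1],[0.1,0,0.1],[0.1,0,0.1],[0.1,0,0.1]], rotation=[[0,-0.12,0],[0,-0.24,0],[0,-0.36,0],[0,-0.485,0],[0,-0.485,0],[0,-0.485,0]])

```text
t: 5.92
ee_pos: [621.5, 7.8, 98.2]
orientation: [-1.091, -1.377, 1.377]
ft_force: [-0.2, -0.7, -0.4]
width: 87.5
```

```bash
python3 - <<'E'
from h import *
reset(); st(); need(-77,-92,8,np.pi/2)
save('scene','s4.png',(150,120,350,270),4)
E
```

```text
t5.92 tcp [621.5   7.8  98.2] jig [-75.5 -92.2] yawrel 1.561 F [-0.2 -0.7 -0.4] M [ 0.06 -0.02  0.04] w 87.5 q6 -1.81 cmdz [621.5   7.8  98.2]
need [0.01 9.02 0.14] [-0.   -0.01  0.  ]
```

View pics/s4.png

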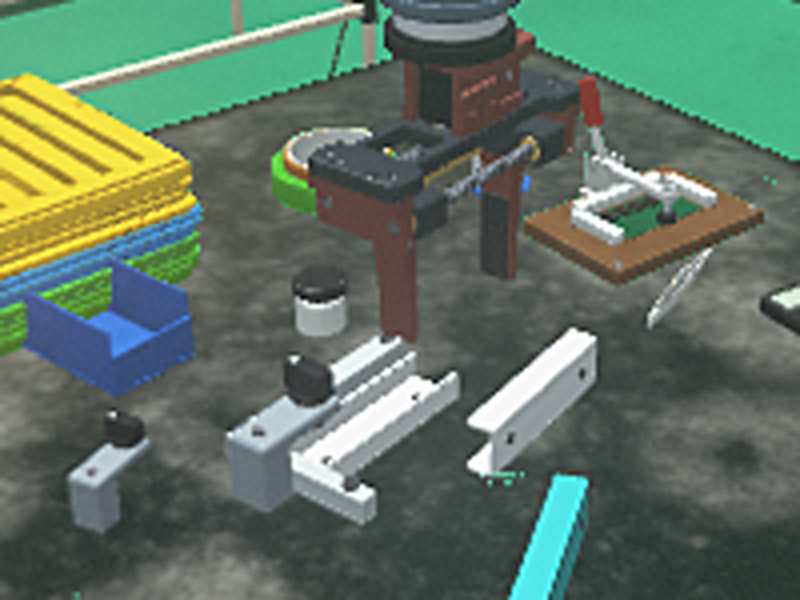

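Emit:
carry_out(delta_pos=[[0,3,0.1],[0,6,0.1],[0,8,0.1],[0,9,0.1],[0,9,0.1],[0,9,0.1],[0,9,-0.4],[0,9,-0.8],[0,9,-1.2],[0,9,-1.5],[0,9,-1.8],[0,9,-2.0]], rotation=[[0,-0.01,0],[0,-0.01,0],[0,-0.01,0],[0,-0.01,0],[0,-0.01,0],[0,-0.01,0],[0,-0.01,0],[0,-0.01,0],[0,-0.01,0],[0,-0.01,0],[0,-0.01,0],[0,-0.01,0]])

```text
t: 6.97
ee_pos: [641.4, 12.5, 8.7]
orientation: [-1.084, -1.387, 1.387]
ft_force: [-2.3, -0.2, 2.1]
width: 87.6
```

```bash
python3 - <<'E'
from h import *
reset(); st()
save('scene','s5.png',(150,120,350,270),4)
E
```

```text
t6.97 tcp [641.4  12.5   8.7] jig [-55.  -92.4] yawrel 1.575 F [-2.3 -0.2  2.1] M [0.12 0.41 0.12] w 87.6 q6 -1.81 cmdz [641.4  12.5   8.7]
```

View pics/s5.png

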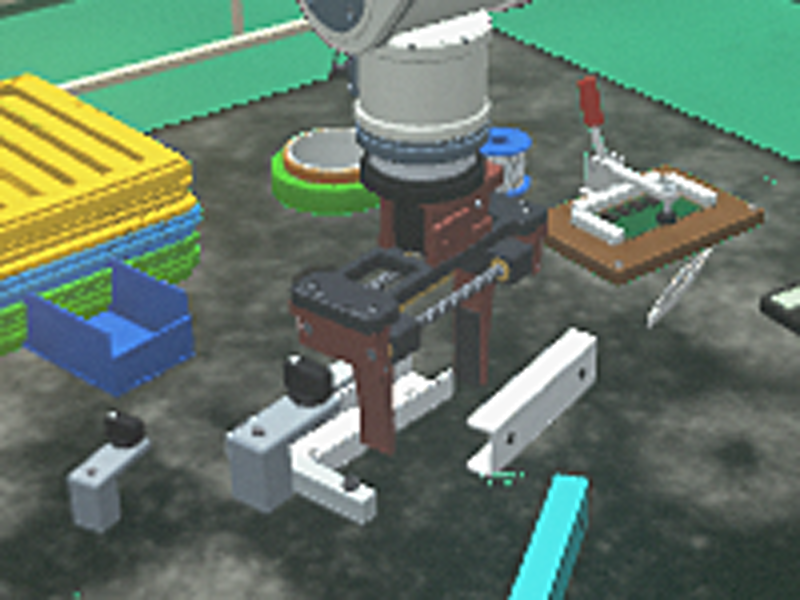

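Emit:
carry_out(delta_pos=[[0,0,1.0],[0.5,0,1.0],[1,0,1.0],[1,0,1.0],[1,0,1.0],[1,0,0.5],[1,0,0.1],[1,0,0],[1,0,-0.1],[1,0,-0.2],[1,0,-0.3],[1,0,-0.3]], rotation=[[0,0,0],[0,0,0],[0,0,0],[0,0,0],[0,0,0],[0,0,0],[0,0,0],[0,0,0],[0,0,0],[0,0,0],[0,0,0],[0,0,0]], hand=81)

```text
t: 8.02
ee_pos: [641.6, 22.8, 8.3]
orientation: [-1.084, -1.387, 1.387]
ft_force: [-0.8, -0.9, -0.1]
width: 59.8
```

```bash
python3 - <<'E'
from h import *
reset(); st()
E
```

```text
t8.02 tcp [641.6  22.8   8.3] jig [-52.4 -82.4] yawrel 1.575 F [-0.8 -0.9 -0.1] M [ 0.    0.09 -0.05] w 59.8 q6 -1.80 cmdz [641.6  22.8   8.3]
```

Emit:
carry_out(delta_pos=[[0,0,-0.1],[0,0,-0.2],[0,0,-0.3],[0,0,-0.35],[0,0,-0.4],[0,0,-0.4]], rotation=[[0,0,0],[0,0,0],[0,0,0],[0,0,0],[0,0,0],[0,0,0]])

```text
t: 8.52
ee_pos: [645.7, 23.8, 8.3]
orientation: [-1.084, -1.387, 1.387]
ft_force: [-0.6, 0.7, 0.5]
width: 60.2
```

```bash
python3 - <<'E'
from h import *
st()
E
```

```text
t8.52 tcp [645.7  23.8   8.3] jig [-48.2 -82.4] yawrel 1.575 F [-0.6  0.7  0.5] M [ 0.01  0.03 -0.02] w 60.2 q6 -1.80 cmdz [641.6  22.8   8.3]
```

Emit:
carry_out(delta_pos=[[0,0,-0.1],[0,0,-0.2],[0,0,-0.3],[0,0,-0.3],[0,0,-0.3]], rotation=[[0,0,0],[0,0,0],[0,0,0],[0,0,0],[0,0,0]])

```text
t: 8.93
ee_pos: [645.9, 24.0, 8.3]
orientation: [-1.08, -1.383, 1.389]
ft_force: [-8.6, -3.0, 7.8]
width: 59.9
```

```bash
python3 - <<'E'
from h import *
st()
save('scene','s6.png',(200,150,320,240),6)
E
```

```text
t8.93 tcp [645.9  24.    8.3] jig [-48.  -82.3] yawrel 1.575 F [-8.6 -3.   7.8] M [-0.5   1.41 -0.12] w 59.9 q6 -1.80 cmdz [641.6  22.8   8.3]
```

View pics/s6.png

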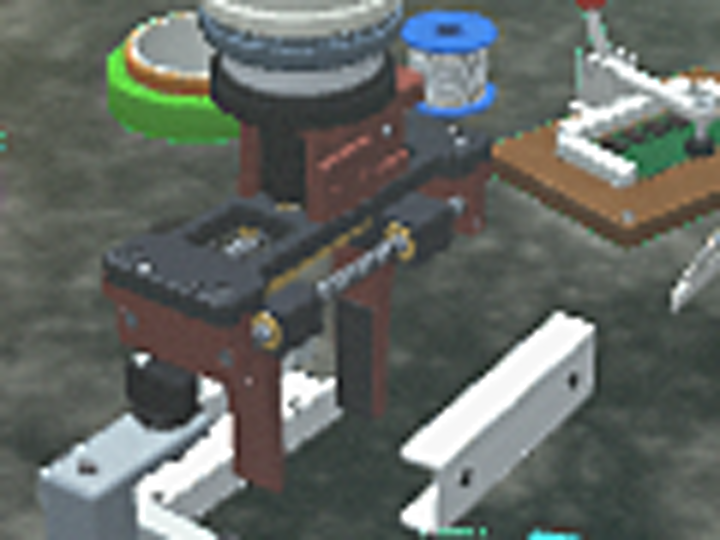

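Emit:
carry_out(delta_pos=[[0,0,1.0],[0,-1,1.5],[0,-5,1.5],[0,-9,1.5],[0,-9,1.5],[-4,-9,3],[-8,-9,4],[-11,-9,5],[-14,-9,5.5],[-14.4,-9,5.7],[-14.4,-9,5.7],[-14.4,-9,5.7]], rotation=[[0,0,0],[0,0,0],[0,0.12,0],[0,0.24,0],[0,0.36,0],[0,0.48,0],[0,0.6,0],[0,0.72,0],[0,0.84,0],[0,0.96,0],[0,1.08,0],[0,1.2,0]], hand=255)

```text
t: 9.98
ee_pos: [627.9, -130.2, 99.2]
orientation: [-1.519, -0.477, 0.475]
ft_force: [-0.5, 0.6, 0.4]
width: 0.8
```

```bash
python3 - <<'E'
from h import *
reset(); st(); need(-104.5,-228,80,0.067)
print(onz('top',362,225,14))
E
```

```text
t9.98 tcp [ 627.9 -130.2   99.2] jig [-102.1 -227.8] yawrel 0.367 F [-0.5  0.6  0.4] M [-0.05  0.02 -0.04] w 0.8 q6 -0.83 cmdz [ 627.9 -130.2   99.2]
need [-0.24  1.92  0.07] [0.001 0.3   0.001]
[ 545.57624622 -292.12702928   14.        ]
```

Emit:
carry_out(delta_pos=[[-0.2,1,0.1],[-0.2,2,0.1],[-0.2,2,0.1],[-0.2,5,0.1],[-0.2,8,0.1],[-0.2,9,0.1],[-0.2,9,0.1],[-0.2,9,0.1]], rotation=[[0,0.12,0],[0,0.24,0],[0,0.3,0],[0,0.3,0],[0,0.3,0],[0,0.3,0],[0,0.3,0],[0,0.3,0]])

```text
t: 10.65
ee_pos: [625.7, -129.3, 8.8]
orientation: [-1.556, -0.247, 0.247]
ft_force: [0.7, 0.4, 0.3]
width: 0.3
```

```bash
python3 - <<'E'
from h import *
reset(); st()
save('scene','s7.png',(200,130,360,250),5)
save('top','t7.png',(160,130,320,250),5)
E
```

```text
t10.65 tcp [ 625.7 -129.3    8.8] jig [-104.  -226.4] yawrel 0.075 F [0.7 0.4 0.3] M [-0.06  0.02 -0.04] w 0.3 q6 -0.54 cmdz [ 625.7 -129.3    8.8]
```

View pics/s7.png

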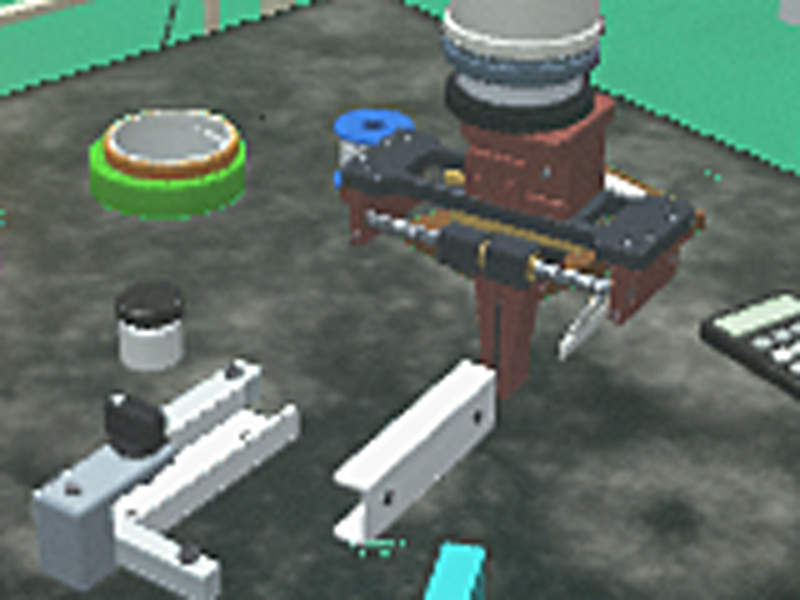

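View pics/t7.png

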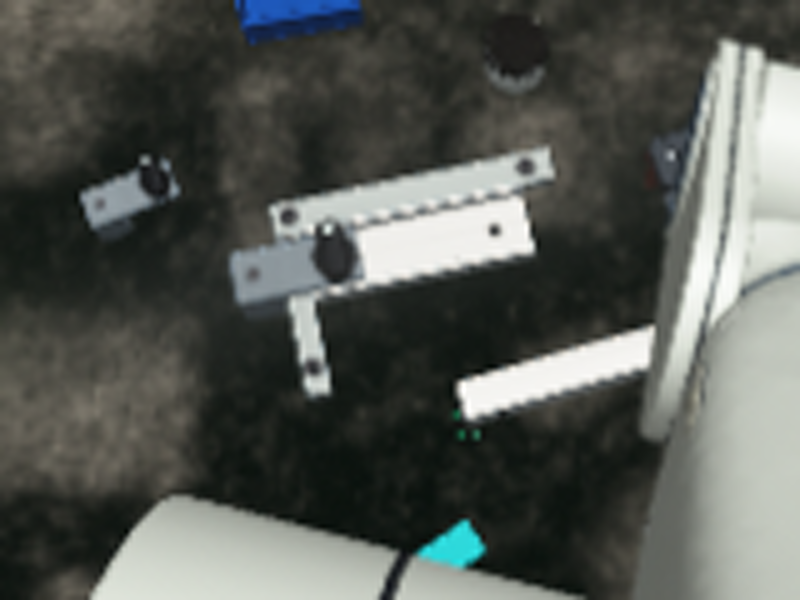

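Emit:
carry_out(delta_pos=[[-0.3,0,0.6],[-0.3,0,1.2],[-0.3,0,1.6],[-0.3,0,2.0],[-0.3,0,2.4],[-0.3,0,2.8],[-0.3,0,3.2],[-0.3,0,3.6],[-0.3,0,4.0],[-0.3,0,4.4],[-0.3,0,4.7],[-0.3,0,4.8]], rotation=[[0,0,0],[0,0,0],[0,0,0],[0,0,0],[0,0,0],[0,0,0],[0,0,0],[0,0,0],[0,0,0],[0,0,0],[0,0,0],[0,0,0]])

```text
t: 11.75
ee_pos: [607.7, -84.1, 8.3]
orientation: [-1.556, -0.247, 0.248]
ft_force: [-0.3, -1.3, 0.7]
width: 0.7
```

```bash
python3 - <<'E'
from h import *
reset(); st()
save('top','t8.png',(160,130,320,250),5)
E
```

```text
t11.75 tcp [607.7 -84.1   8.3] jig [-110.7 -178.2] yawrel 0.075 F [-0.3 -1.3  0.7] M [-0.27 -0.02  0.01] w 0.7 q6 -0.47 cmdz [607.7 -84.1   8.3]
```

View pics/t8.png

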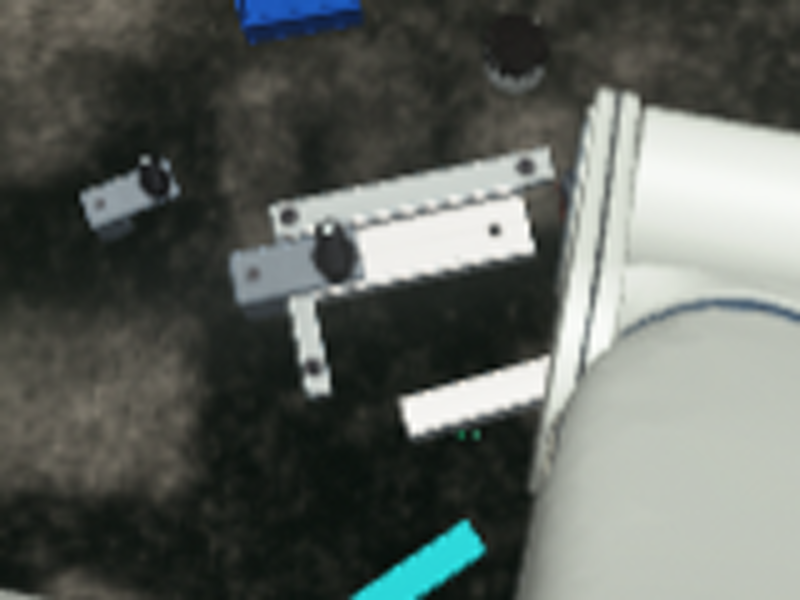

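```bash
python3 - <<'E'
from h import *
for u,v,z in((399,397,36),(409,438,36),(470,520,30),(487,547,30),(470,520,20),(487,547,20)):
    p=onz('top',160+u/5-.4,130+v/5-.4,z); print(u,v,p.round(1),w2j(p).round(1))
need(-165,-160,60,None)
E
```

```text
399 397 [578.6  53.9  36. ] [-106.2  -37.2]
409 438 [556.1  47.6  36. ] [-129.6  -38. ]
470 520 [512.6  12.9  30. ] [-180.   -61.3]
487 547 [498.2   3.2  30. ] [-196.4  -67.3]
470 520 [513.4  12.9  20. ] [-179.2  -61.5]
487 547 [498.8   3.1  20. ] [-195.7  -67.6]
need [-5.28 -5.17  2.22] [0. 0. 0.]
```

Emit:
carry_out(delta_pos=[[0,0,-1],[0,-3,-1.5],[0,-7,-1.5],[0,-9,-1],[-1,-9,1],[-2.5,-9,3],[-4,-9,5],[-4,-9,7],[-4,-9,7.4],[-4,-9,7.4],[-4,-9,7.4],[-4,-9,7.4]], rotation=[[0,0,0],[0,0,0],[0,-0.12,0],[0,-0.24,0],[0,-0.36,0],[0,-0.48,0],[0,-0.6,0],[0,-0.72,0],[0,-0.84,0],[0,-0.96,0],[0,-1.08,0],[0,-1.2,0]], hand=24)

```text
t: 12.8
ee_pos: [546.9, -26.9, 98.2]
orientation: [-1.232, -1.172, 1.173]
ft_force: [-1.1, -0.0, -0.7]
width: 76.8
```

```bash
python3 - <<'E'
from h import *
reset(); st(); need(-154,-104,90,np.pi/2)
E
```

```text
t12.80 tcp [546.9 -26.9  98.2] jig [-156.2 -108.2] yawrel 1.281 F [-1.1 -0.  -0.7] M [ 0.04 -0.01  0.03] w 76.8 q6 -1.59 cmdz [546.9 -26.9  98.2]
need [ 0.47  0.82 -0.09] [-0.001 -0.29   0.   ]
```

Emit:
carry_out(delta_pos=[[0.5,0,-0.1],[0.5,1,-0.1],[0.5,1,-0.1],[0.5,3,-0.1],[0.5,6,-0.1],[0.5,8.2,-0.1],[0.5,9.1,-0.1],[0.5,9.1,-0.1],[0.5,9.1,-0.1]], rotation=[[0,-0.12,0],[0,-0.24,0],[0,-0.29,0],[0,-0.29,0],[0,-0.29,0],[0,-0.29,0],[0,-0.29,0],[0,-0.29,0],[0,-0.29,0]])

```text
t: 13.55
ee_pos: [548.2, -22.0, 7.3]
orientation: [-1.089, -1.379, 1.38]
ft_force: [-0.0, 0.0, 0.7]
width: 79.7
```

```bash
python3 - <<'E'
from h import *
reset(); st()
save('scene','s9.png',(200,130,360,250),5)
E
```

```text
t13.55 tcp [548.2 -22.    7.3] jig [-153.7 -103.8] yawrel 1.565 F [-0.   0.   0.7] M [ 0.06 -0.01 -0.  ] w 79.7 q6 -1.87 cmdz [548.2 -22.    7.3]
```

View pics/s9.png

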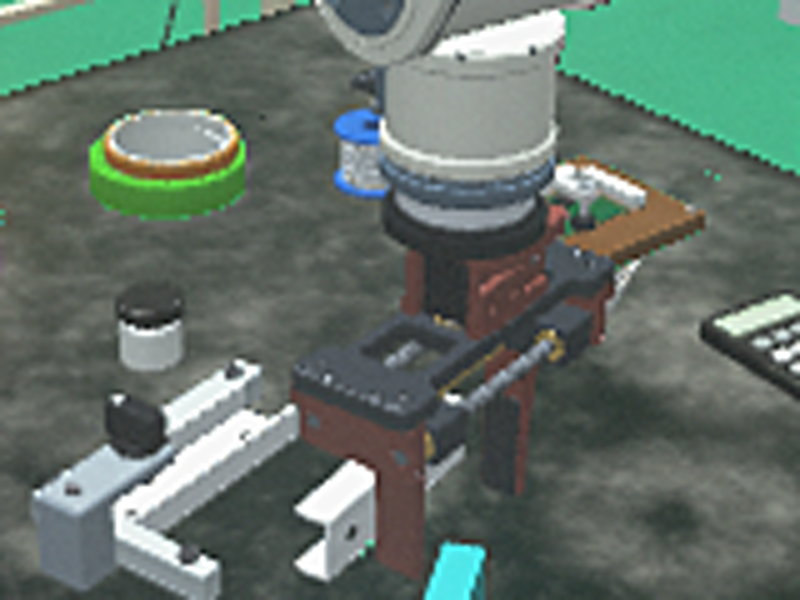

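Emit:
carry_out(delta_pos=[[0,0,-0.5],[0,0,-1],[0,0,-1.4],[0,0,-1.8],[0,0,-2.2],[0,0,-2.7],[0,0,-3.2],[0,0,-3.8],[0,0,-4.4],[0,0,-5.0],[0,0,-5.6],[0,0,-6]], rotation=[[0,-0.005,0],[0,-0.005,0],[0,-0.005,0],[0,-0.005,0],[0,-0.005,0],[0,-0.005,0],[0,-0.005,0],[0,-0.005,0],[0,-0.005,0],[0,-0.005,0],[0,-0.005,0],[0,-0.005,0]])

```text
t: 14.6
ee_pos: [607.7, -7.6, 7.3]
orientation: [-1.087, -1.384, 1.383]
ft_force: [-1.3, 0.0, 1.0]
width: 79.4
```

```bash
python3 - <<'E'
from h import *
reset(); st()
save('scene','s10.png',(200,130,360,250),5)
E
```

```text
t14.60 tcp [607.7  -7.6   7.3] jig [ -92.6 -103.9] yawrel 1.570 F [-1.3  0.   1. ] M [-0.    0.35  0.01] w 79.4 q6 -1.84 cmdz [607.7  -7.6   7.3]
```

View pics/s10.png

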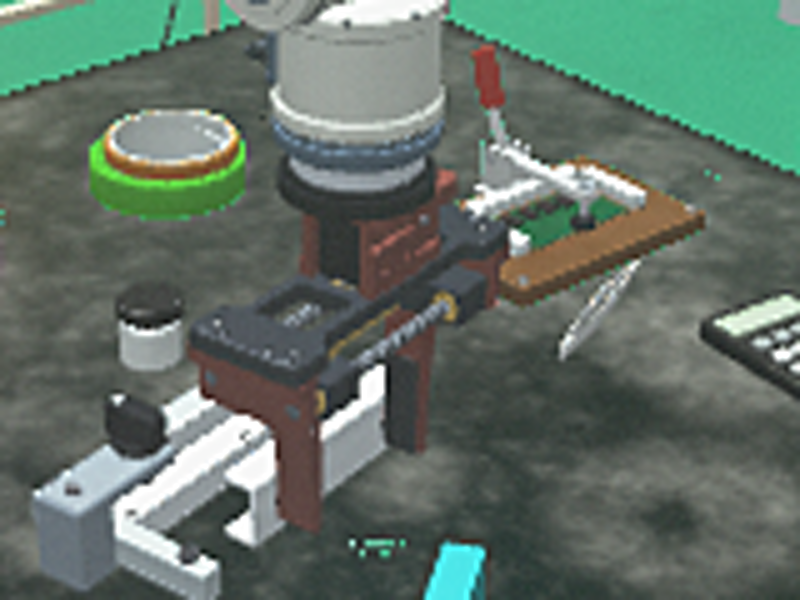

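Sliding upright and aligned; about 24 mm remain.

Emit:
carry_out(delta_pos=[[0,0,-0.4],[0,0,-0.8],[0,0,-1.1],[0,0,-1.4],[0,0,-1.6],[0,0,-1.8],[0,0,-1.9],[0,0,-2],[0,0,-2],[0,0,-2]], rotation=[[0,0,0],[0,0,0],[0,0,0],[0,0,0],[0,0,0],[0,0,0],[0,0,0],[0,0,0],[0,0,0],[0,0,0]])

```text
t: 15.48
ee_pos: [626.2, -3.0, 7.4]
orientation: [-1.087, -1.384, 1.383]
ft_force: [0.2, -0.0, -0.4]
width: 79.6
```

```bash
python3 - <<'E'
from h import *
st()
E
```

```text
t15.48 tcp [626.2  -3.    7.4] jig [ -73.5 -103.8] yawrel 1.570 F [ 0.2 -0.  -0.4] M [0.08 0.05 0.01] w 79.6 q6 -1.83 cmdz [607.7  -7.6   7.3]
```

Emit:
carry_out(delta_pos=[[0,0,-0.1],[0,0,-0.2],[0,0,-0.3],[0,0,-0.4],[0,0,-0.5],[0,0,-0.5]], rotation=[[0,0,0],[0,0,0],[0,0,0],[0,0,0],[0,0,0],[0,0,0]])

```text
t: 15.98
ee_pos: [631.3, -1.8, 7.3]
orientation: [-1.087, -1.384, 1.383]
ft_force: [0.1, 0.6, 0.3]
width: 79.8
```

```bash
python3 - <<'E'
from h import *
st()
E
```

```text
t15.98 tcp [631.3  -1.8   7.3] jig [ -68.3 -103.9] yawrel 1.570 F [0.1 0.6 0.3] M [ 0.03  0.07 -0.02] w 79.8 q6 -1.83 cmdz [607.7  -7.6   7.3]
```

Emit:
carry_out(delta_pos=[[0,0,-0.1],[0,0,-0.2],[0,0,-0.3],[0,0,-0.3],[0,0,-0.3]], rotation=[[0,0,0],[0,0,0],[0,0,0],[0,0,0],[0,0,0]])

```text
t: 16.4
ee_pos: [631.7, -1.6, 7.3]
orientation: [-1.083, -1.38, 1.386]
ft_force: [-7.8, -2.9, 6.7]
width: 79.5
```

```bash
python3 - <<'E'
from h import *
st()
save('scene','s11.png',(200,150,320,240),6)
E
```

```text
t16.40 tcp [631.7  -1.6   7.3] jig [ -67.8 -103.8] yawrel 1.571 F [-7.8 -2.9  6.7] M [-0.27  1.27  0.17] w 79.5 q6 -1.83 cmdz [607.7  -7.6   7.3]
```

View pics/s11.png

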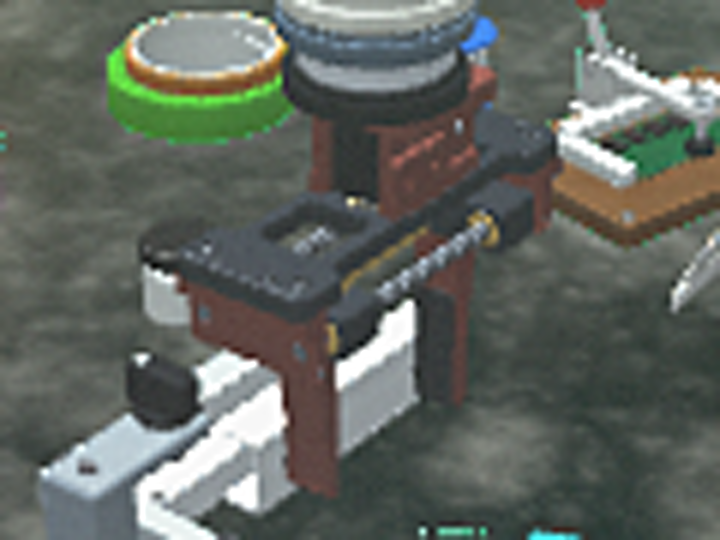

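Emit:
carry_out(delta_pos=[[0,0,0.6],[0,0,1],[0,-1.2,1],[0,-2.4,1],[0,-2.4,1],[0,-2.4,0.7],[0,-2.4,0.4],[0,-2.4,0.1],[0,-2.4,-0.1],[0,-2.4,-0.3],[0,-2.4,-0.5],[0,-2.4,-0.6]], rotation=[[0,0,0],[0,0,0],[0,0,0],[0,0,0],[0,0,0],[0,0,0],[0,0,0],[0,0,0],[0,0,0],[0,0,0],[0,0,0],[0,0,0]])

```text
t: 17.45
ee_pos: [639.9, 0.4, 31.2]
orientation: [-1.086, -1.383, 1.383]
ft_force: [-0.5, -0.8, 1.8]
width: 79.5
```

```bash
python3 - <<'E'
from h import *
reset(); st()
save('scene','s12.png',(200,150,320,240),6)
E
```

```text
t17.45 tcp [6.399e+02 4.000e-01 3.120e+01] jig [ -59.4 -103.8] yawrel 1.570 F [-0.5 -0.8  1.8] M [0.15 0.18 0.04] w 79.5 q6 -1.83 cmdz [6.399e+02 4.000e-01 3.120e+01]
```

View pics/s12.png

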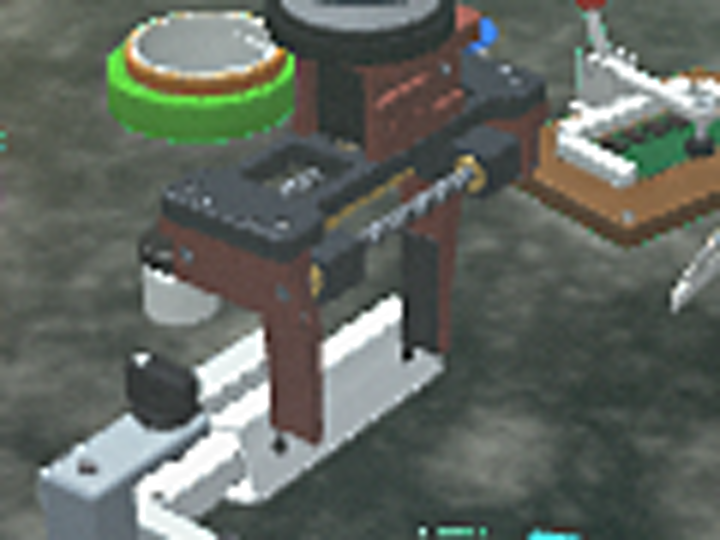

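Emit:
carry_out(delta_pos=[[0,0,-0.2],[0,0,-0.4],[0,0,-0.6],[0,0,-0.8],[0,0,-1.0],[0,0,-1.1],[0,0,-1.2],[0,0,-1.2]], rotation=[[0,0,0],[0,0,0],[0,0,0],[0,0,0],[0,0,0],[0,0,0],[0,0,0],[0,0,0]])

```text
t: 18.17
ee_pos: [651.5, 3.2, 31.2]
orientation: [-1.087, -1.383, 1.383]
ft_force: [0.7, 0.4, 0.5]
width: 79.6
```

```bash
python3 - <<'E'
from h import *
reset(); st()
save('scene','s13.png',(200,150,320,240),6)
E
```

```text
t18.17 tcp [651.5   3.2  31.2] jig [ -47.4 -103.8] yawrel 1.570 F [0.7 0.4 0.5] M [ 0.1  -0.02  0.03] w 79.6 q6 -1.82 cmdz [651.5   3.2  31.2]
```

View pics/s13.png

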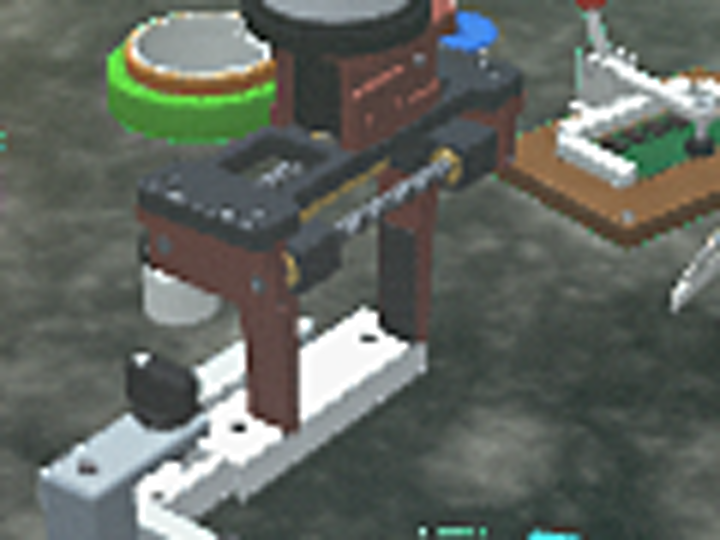

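Emit:
carry_out(delta_pos=[[0,-3,0],[0,-6,0],[-3,-6,0],[-6,-6,-1],[-8,-6,-2],[-9.6,-6,-2.1],[-9.6,-6,-2.1],[-9.6,-6,-2.1],[-9.6,-6,-2.1],[-9.6,-6,-2.1],[-9.6,-6,-2.1],[-9.6,-6,-2.1]], rotation=[[0,0,0],[0,0.12,0],[0,0.24,0],[0,0.36,0],[0,0.48,0],[0,0.6,0],[0,0.72,0],[0,0.84,0],[0,0.96,0],[0,1.08,0],[0,1.2,0],[0,1.32,0]], hand=255)

```text
t: 19.22
ee_pos: [694.2, -85.2, 91.2]
orientation: [-1.537, -0.379, 0.38]
ft_force: [-0.1, 0.1, 0.4]
width: 2.9
```

```bash
python3 - <<'E'
from h import *
reset(); st(); need(-26,-198,8,0)
save('top','t14.png',(160,130,320,250),5)
save('scene','s14.png',(200,150,320,240),6)
E
```

```text
t19.22 tcp [694.2 -85.2  91.2] jig [ -26.9 -199.8] yawrel 0.244 F [-0.1  0.1  0.4] M [-0.03  0.09  0.03] w 2.9 q6 -0.62 cmdz [694.2 -85.2  91.2]
need [0.14 8.32 0.15] [-0.     0.244 -0.   ]
```

View pics/t14.png

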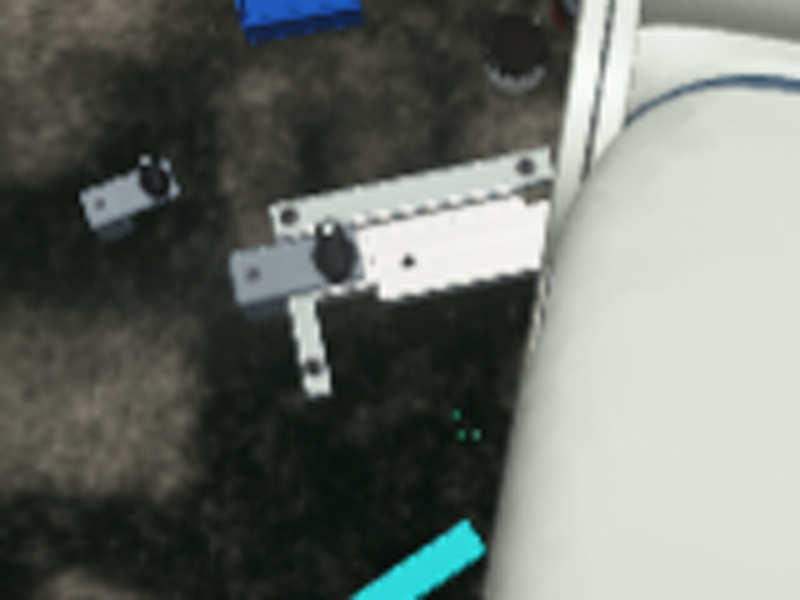

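View pics/s14.png

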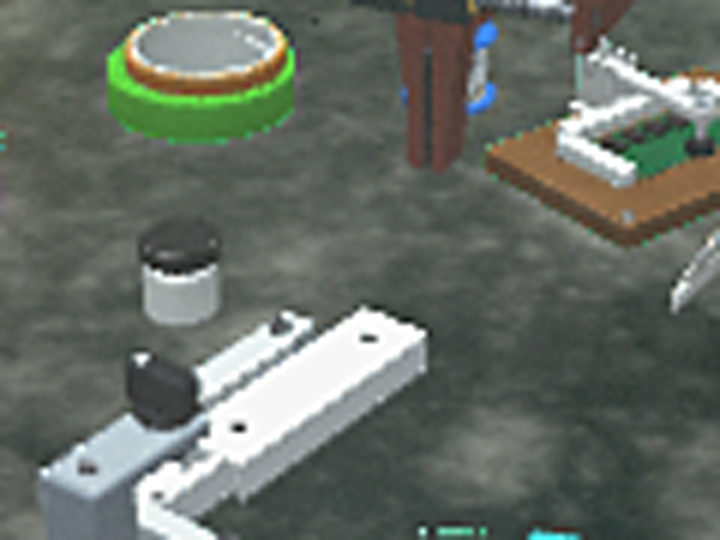

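Emit:
carry_out(delta_pos=[[0.1,0,0],[0.1,3,0],[0.1,6,0],[0.1,7.7,0.1],[0.1,8.3,0.1],[0.1,8.3,0.1],[0.1,8.3,0.1]], rotation=[[0,0.12,0],[0,0.244,0],[0,0.244,0],[0,0.244,0],[0,0.244,0],[0,0.244,0],[0,0.244,0]])

```text
t: 19.9
ee_pos: [695.3, -83.9, 8.8]
orientation: [-1.562, -0.195, 0.194]
ft_force: [0.6, -0.7, 0.4]
width: 0.3
```

```bash
python3 - <<'E'
from h import *
reset(); st(); need(-26,-145,8,0)
E
```

```text
t19.90 tcp [695.3 -83.9   8.8] jig [ -25.6 -198.8] yawrel 0.008 F [ 0.6 -0.7  0.4] M [-0.02  0.04  0.03] w 0.3 q6 -0.38 cmdz [695.3 -83.9   8.8]
need [-0.    0.08  5.38] [0.    0.008 0.001]
```

Emit:
carry_out(delta_pos=[[0,0,0.6],[0,0,1.2],[0,0,1.6],[0,0,2.0],[0,0,2.4],[0,0,2.8],[0,0,3.2],[0,0,3.7],[0,0,4.2],[0,0,4.7],[0,0,5.1],[0,0,5.4]], rotation=[[0,0,0],[0,0,0],[0,0,0],[0,0,0],[0,0,0],[0,0,0],[0,0,0],[0,0,0],[0,0,0],[0,0,0],[0,0,0],[0,0,0]])

```text
t: 20.9
ee_pos: [681.6, -30.9, 8.3]
orientation: [-1.562, -0.193, 0.193]
ft_force: [-0.1, -2.6, 2.1]
width: 0.1
```

```bash
python3 - <<'E'
from h import *
reset(); st()
save('scene','s15.png',(200,150,320,240),6)
E
```

```text
t20.90 tcp [681.6 -30.9   8.3] jig [ -26.3 -144.1] yawrel 0.006 F [-0.1 -2.6  2.1] M [-0.29 -0.07  0.02] w 0.1 q6 -0.31 cmdz [681.6 -30.9   8.3]
```

View pics/s15.png

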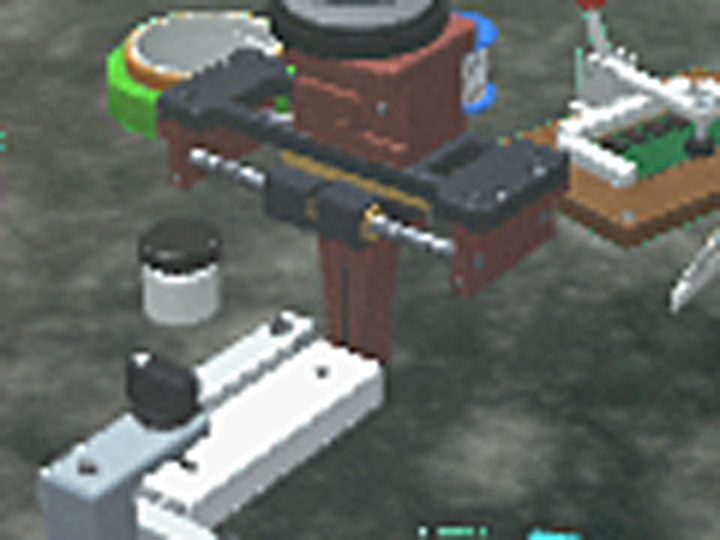

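Emit:
carry_out(delta_pos=[[0,0,0.1],[0,0,0.2],[0,0,0.3],[0,0,0.4],[0,0,0.45],[0,0,0.5],[0,0,0.5]], rotation=[[0,0,0],[0,0,0],[0,0,0],[0,0,0],[0,0,0],[0,0,0],[0,0,0]])

```text
t: 21.53
ee_pos: [680.7, -27.9, 8.3]
orientation: [-1.564, -0.194, 0.193]
ft_force: [0.2, -6.5, -0.2]
width: 0.3
```

```bash
python3 - <<'E'
from h import *
st()
E
```

```text
t21.53 tcp [680.7 -27.9   8.3] jig [ -26.5 -141. ] yawrel 0.006 F [ 0.2 -6.5 -0.2] M [-1.23 -0.14 -0.05] w 0.3 q6 -0.30 cmdz [681.6 -30.9   8.3]
```

Emit:
carry_out(delta_pos=[[0,0,0.1],[0,0,0.2],[0,0,0.2]], rotation=[[0,0,0],[0,0,0],[0,0,0]])

```text
t: 21.78
ee_pos: [680.8, -27.7, 8.5]
orientation: [-1.566, -0.195, 0.193]
ft_force: [1.5, -15.0, -0.4]
width: 0.2
```

```bash
python3 - <<'E'
from h import *
st()
E
```

```text
t21.78 tcp [680.8 -27.7   8.5] jig [ -26.4 -140.8] yawrel 0.007 F [  1.5 -15.   -0.4] M [-2.54 -0.28  0.1 ] w 0.2 q6 -0.30 cmdz [681.6 -30.9   8.3]
```

Emit:
carry_out(delta_pos=[[0,0,-1],[0,-3,-1.5],[0,-7,-1.5],[-2,-8,-1.5],[-5,-8,2],[-5.5,-8,5],[-5.5,-8,5.7],[-5.5,-8,5.7],[-5.5,-8,5.7],[-5.5,-8,5.7],[-5.5,-8,5.7],[-5.5,-8,5.7]], rotation=[[0,0,0],[0,0,0],[0,-0.12,0],[0,-0.24,0],[0,-0.36,0],[0,-0.48,0],[0,-0.6,0],[0,-0.72,0],[0,-0.84,0],[0,-0.96,0],[0,-1.08,0],[0,-1.2,0]], hand=81)

```text
t: 22.78
ee_pos: [612.5, 17.5, 88.2]
orientation: [-1.262, -1.121, 1.121]
ft_force: [0.3, 0.1, 0.4]
width: 60.1
```

```bash
python3 - <<'E'
from h import *
reset(); st(); need(-78,-84,10,np.pi/2)
E
```

```text
t22.78 tcp [612.5  17.5  88.2] jig [-81.9 -80.7] yawrel 1.212 F [0.3 0.1 0.4] M [0.04 0.02 0.04] w 60.1 q6 -1.44 cmdz [612.5  17.5  88.2]
need [-0.18  7.82 -0.49] [-0.001 -0.359  0.001]
```

Emit:
carry_out(delta_pos=[[-0.2,0,0.3],[-0.2,0,0.3],[-0.2,2,0.3],[-0.2,5,0.3],[-0.2,7,0.3],[-0.2,7.8,0.3],[-0.2,7.8,0.3],[-0.2,7.8,0.3]], rotation=[[0,-0.12,0],[0,-0.24,0],[0,-0.36,0],[0,-0.36,0],[0,-0.36,0],[0,-0.36,0],[0,-0.36,0],[0,-0.36,0]])

```text
t: 23.45
ee_pos: [609.6, 15.7, 10.4]
orientation: [-1.088, -1.38, 1.38]
ft_force: [0.1, 0.5, -0.1]
width: 60.2
```

```bash
python3 - <<'E'
from h import *
reset(); st(); need(-56,-83,10,np.pi/2)
E
```

```text
t23.45 tcp [609.6  15.7  10.4] jig [-85.2 -81.7] yawrel 1.566 F [ 0.1  0.5 -0.1] M [ 0.04 -0.03  0.02] w 60.2 q6 -1.80 cmdz [609.6  15.7  10.4]
need [-0.11  0.04 -2.92] [-0.    -0.005  0.   ]
```

Emit:
carry_out(delta_pos=[[0,0,-0.6],[0,0,-1.2],[0,0,-1.8],[0,0,-2.3],[0,0,-2.7],[0,0,-2.9],[0,0,-3.0],[0,0,-3.1],[0,0,-3.2],[0,0,-3.3],[0,0,-3.4],[0,0,-3.4]], rotation=[[0,-0.005,0],[0,-0.005,0],[0,-0.005,0],[0,-0.005,0],[0,-0.005,0],[0,-0.005,0],[0,-0.005,0],[0,-0.005,0],[0,-0.005,0],[0,-0.005,0],[0,-0.005,0],[0,-0.005,0]])

```text
t: 24.45
ee_pos: [639.6, 22.9, 9.9]
orientation: [-1.081, -1.379, 1.387]
ft_force: [-9.0, -3.5, 6.7]
width: 59.8
```

```bash
python3 - <<'E'
from h import *
st()
E
```

```text
t24.45 tcp [639.6  22.9   9.9] jig [-54.3 -81.8] yawrel 1.571 F [-9.  -3.5  6.7] M [-0.47  1.56  0.16] w 59.8 q6 -1.79 cmdz [609.6  15.7  10.4]
```

```bash
python3 - <<'E'
from h import *
save('scene','s16.png',(200,150,320,240),6)
save('top','t16.png',(190,140,290,215),8)
E
```

```text
(no output)
```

View pics/s16.png

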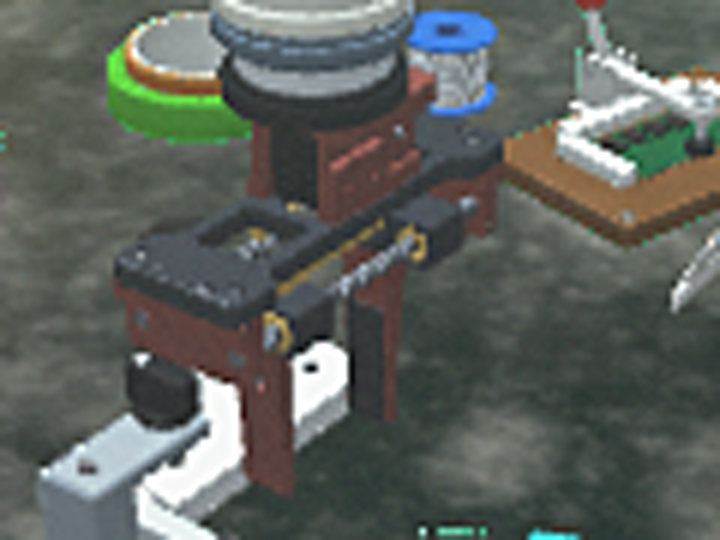

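View pics/t16.png

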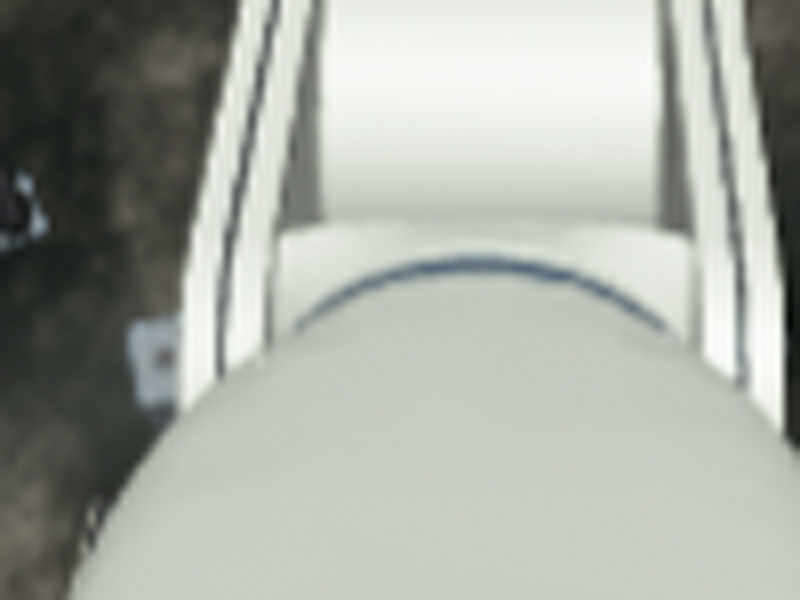

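Emit:
carry_out(delta_pos=[[0,0,-0.1],[0,0,-0.2],[0,0,-0.3],[0,0,-0.3]], rotation=[[0,0,0],[0,0,0],[0,0,0],[0,0,0]])

```text
t: 24.88
ee_pos: [639.8, 23.0, 9.8]
orientation: [-1.077, -1.375, 1.39]
ft_force: [-17.5, -7.1, 15.0]
width: 59.6
```

```bash
python3 - <<'E'
from h import *
st()
E
```

```text
t24.88 tcp [639.8  23.    9.8] jig [-54.1 -81.8] yawrel 1.572 F [-17.5  -7.1  15. ] M [-1.01  2.93  0.21] w 59.6 q6 -1.79 cmdz [609.6  15.7  10.4]
```

Emit:
carry_out(delta_pos=[[0,0,0.3],[0,0,0.6],[0,0,1.2],[0,0,2],[0,-2,3],[0,-5,5],[0,-8,7],[0,-11,9],[0,-12,12],[0,-12,15],[0,-12,18],[0,-12,18]], rotation=[[0,0,0],[0,0,0],[0,0,0],[0,0,0],[0,0,0],[0,0,0],[0,0,0],[0,0,0],[0,0,0],[0,0,0],[0,0,0],[0,0,0]], hand=0)

```text
t: 25.88
ee_pos: [464.3, -19.0, 129.9]
orientation: [-1.082, -1.38, 1.385]
ft_force: [-0.6, 0.4, -0.5]
width: 87.8
```

```bash
python3 - <<'E'
from h import *
reset(); st()
save('scene','s17.png',(200,160,300,235),8)
save('top','t17.png',(190,140,290,215),8)
E
```

```text
t25.88 tcp [464.3 -19.  129.9] jig [-234.6  -80.9] yawrel 1.570 F [-0.6  0.4 -0.5] M [-0.01  0.07  0.01] w 87.8 q6 -1.88 cmdz [464.3 -19.  129.9]
```

View pics/s17.png

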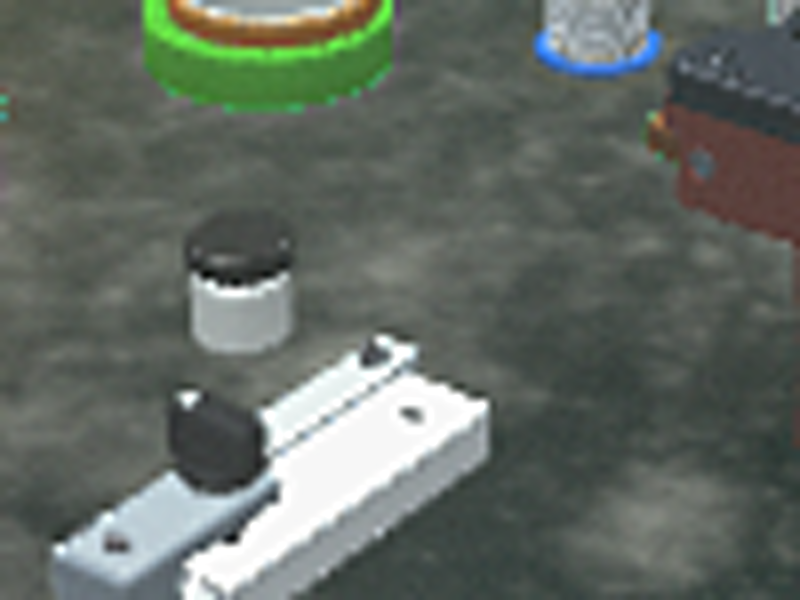

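View pics/t17.png

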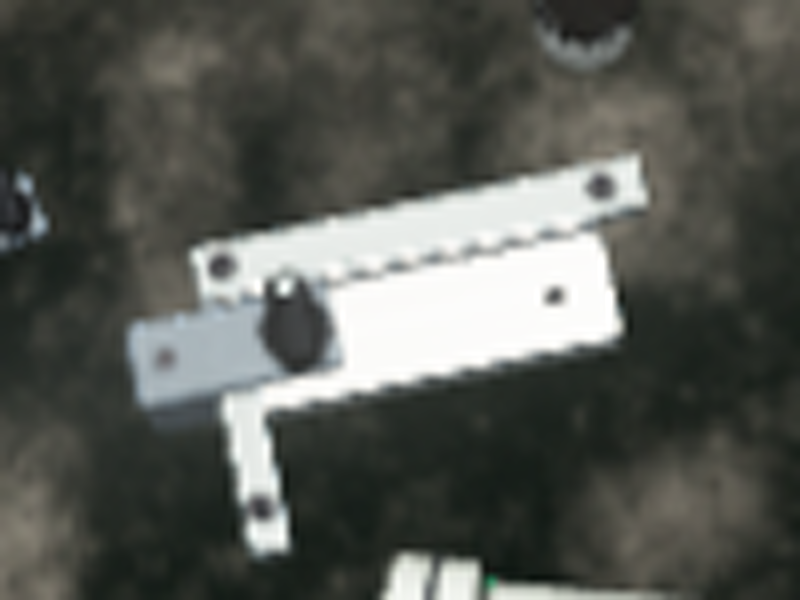

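```bash
python3 - <<'E'
from h import *
for u,v,z in((622,338,23),(450,376,23),(280,412,23),(602,236,20),(602,236,23),(645,205,18),(560,228,18)):
    p=onz('top',190+u/8-.44,140+v/8-.44,z); print(u,v,z,w2j(p).round(1))
for f in('raw_t17.png','raw_s17.png'):
    im=cv2.imread('pics/'+f).astype(float); im=np.clip((im-170)*3,0,255).astype(np.uint8); cv2.imwrite('pics/c_'+f,im)
view('c_raw_t17.png','ct17.png',(215,160,275,205),12);view('c_raw_s17.png','cs17.png',(215,195,275,240),12)
E
```

```text
622 338 23 [ -44.6 -130.3]
450 376 23 [-45.3 -67.9]
280 412 23 [-45.4  -6.6]
602 236 20 [  -5.9 -131.7]
602 236 23 [  -6.7 -131.4]
645 205 18 [   2.6 -149.5]
560 228 18 [   0.7 -117.8]
```

View pics/ct17.png

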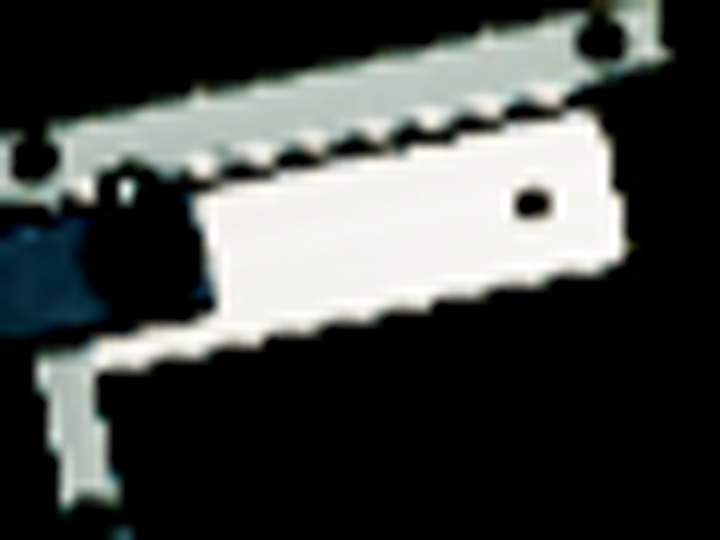

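View pics/cs17.png

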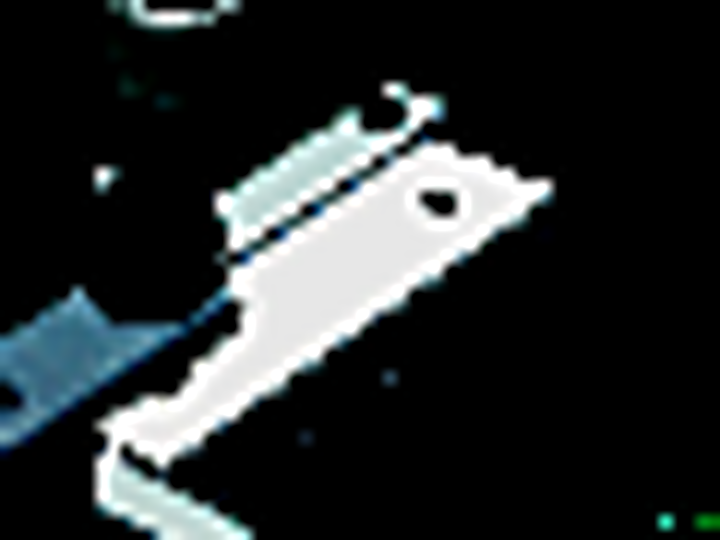

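```bash
python3 - <<'E'
from h import *
im={n:cv2.imread(f'pics/raw_{f}17.png') for n,f in(('scene','s'),('top','t'))}
for n,o in(('scene',(205,185)),('top',(205,150))):
    c=cv2.resize(im[n][o[1]:o[1]+60,o[0]:o[0]+80],None,fx=10,fy=10,interpolation=cv2.INTER_NEAREST)
    def ln(P,col):
        q=[((np.array(proj(n,[*j2w(x,y),z]))-o+.5)*10).astype(int) for x,y,z in P]
        for a,b in zip(q,q[1:]): cv2.line(c,tuple(map(int,a)),tuple(map(int,b)),col,1)
    b=1.6
    ln([(-46.6+b,-130.5,23),(-10.6+b,-130.5,23),(-10.6+b,-.5,23),(-46.6+b,-.5,23),(-46.6+b,-130.5,23),(-46.6+b,-130.5,3),(-46.6+b,-.5,3)],(0,0,255))
    ln([(-40+b,-130.5,20),(b,-130.5,20),(b,-.5,20)],(255,0,0))
    ln([(b,-150,18),(b,0,18),(-95+b,0,18)],(0,160,0))
    cv2.imwrite(f'pics/o_{n}.png',c)
E
```

View pics/o_scene.png

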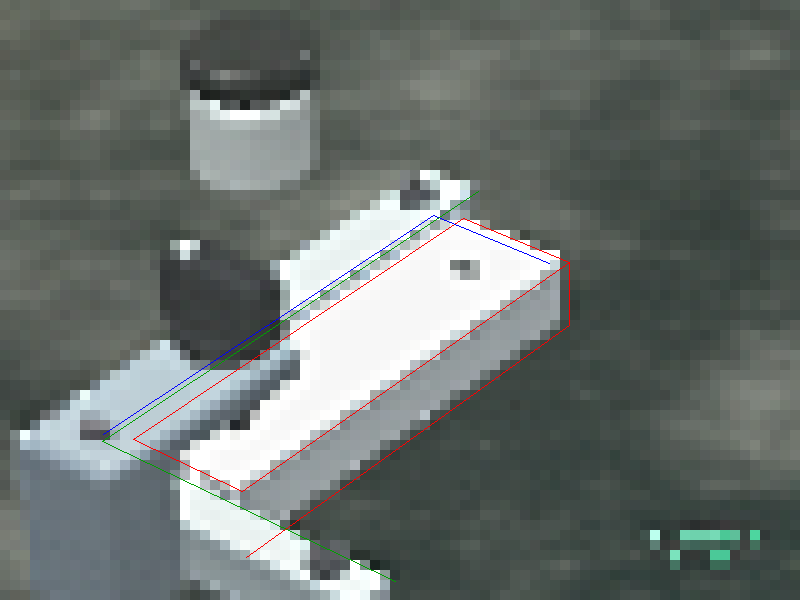

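View pics/o_top.png

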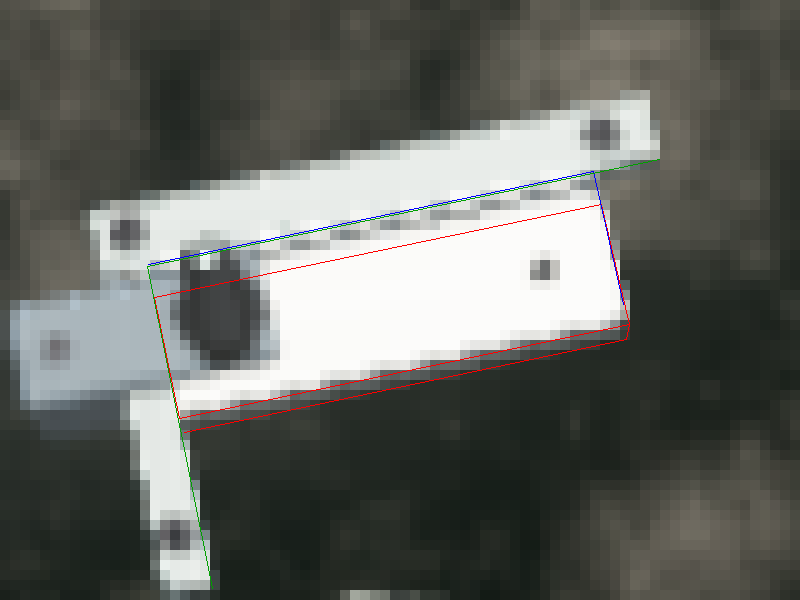

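```bash
python3 - <<'E'
from h import *
need(-25,-18.9,100,np.pi/2)
E
```

```text
need [  6.2    2.9  -20.97] [-0.005 -0.     0.001]
```

Emit:
carry_out(delta_pos=[[2,1,-4],[4,2,-8],[5,2.9,-12],[6.2,2.9,-16],[6.2,2.9,-19],[6.2,2.9,-21],[6.2,2.9,-21],[6.2,2.9,-21],[6.2,2.9,-21]], rotation=[[0,0,0],[0,0,0],[0,0,0],[0,0,0],[0,0,0],[0,0,0],[0,0,0],[0,0,0],[0,0,0]], hand=120)

```text
t: 26.73
ee_pos: [659.1, 91.6, 100.5]
orientation: [-1.085, -1.383, 1.385]
ft_force: [-1.0, -0.7, -0.2]
width: 46.6
```

```bash
python3 - <<'E'
from h import *
reset(); st(); need(-25,-18.9,53,np.pi/2)
save('scene','s18.png',(180,150,300,240),6)
E
```

```text
t26.73 tcp [659.1  91.6 100.5] jig [-19.1 -19.8] yawrel 1.571 F [-1.  -0.7 -0.2] M [0.03 0.06 0.01] w 46.6 q6 -1.69 cmdz [659.1  91.6 100.5]
need [0.08 4.75 0.59] [-0.002  0.     0.   ]
```

View pics/s18.png

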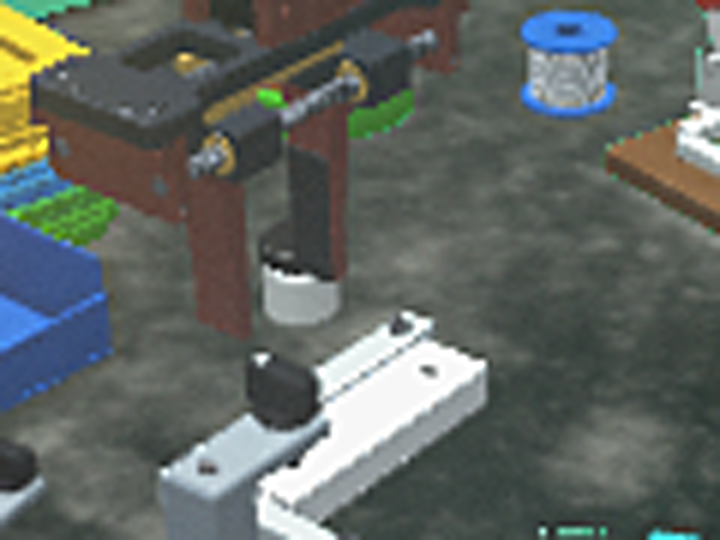

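Emit:
carry_out(delta_pos=[[0.1,0,0.6],[0.1,1.0,0.6],[0.1,2.5,0.6],[0.1,4.0,0.6],[0.1,4.7,0.6],[0.1,4.7,0.6],[0.1,4.7,0.6]], rotation=[[0,0,0],[0,0,0],[0,0,0],[0,0,0],[0,0,0],[0,0,0],[0,0,0]])

```text
t: 27.37
ee_pos: [653.3, 91.0, 53.6]
orientation: [-1.085, -1.383, 1.384]
ft_force: [0.3, 0.4, 0.5]
width: 46.5
```

```bash
python3 - <<'E'
from h import *
reset(); st(); need(-25,-18.9,53,np.pi/2)
save('scene','s19.png',(180,150,300,240),6)
E
```

```text
t27.37 tcp [653.3  91.   53.6] jig [-24.8 -18.9] yawrel 1.571 F [0.3 0.4 0.5] M [ 0.02  0.01 -0.  ] w 46.5 q6 -1.69 cmdz [653.3  91.   53.6]
need [0.   0.06 0.02] [-0.001  0.     0.   ]
```

View pics/s19.png

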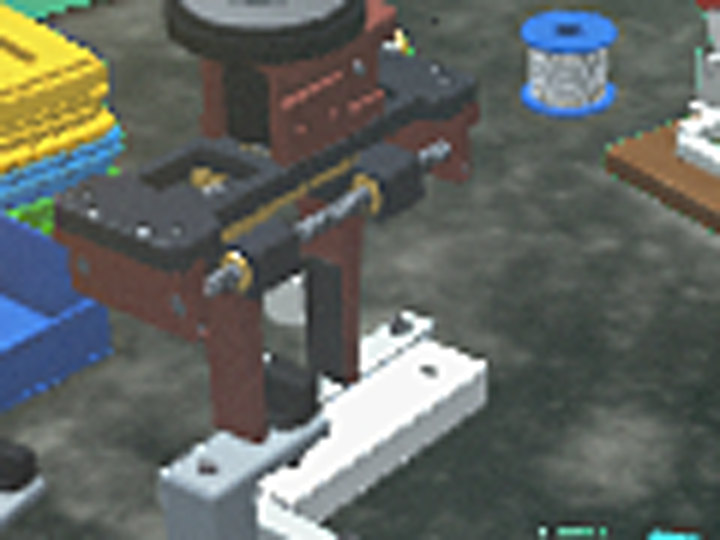

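Knob is between the fingers. Close.

Emit:
carry_out(delta_pos=[[0,0,0],[0,0,0],[0,0,0],[0,0,0],[0,0,0],[0,0,0]], rotation=[[0,0,0],[0,0,0],[0,0,0],[0,0,0],[0,0,0],[0,0,0]], hand=255)

```text
t: 27.92
ee_pos: [653.8, 92.3, 54.7]
orientation: [-1.085, -1.384, 1.382]
ft_force: [-1.5, 6.0, 2.1]
width: 14.1
```

```bash
python3 - <<'E'
from h import *
st()
E
```

```text
t27.92 tcp [653.8  92.3  54.7] jig [-24.  -17.8] yawrel 1.570 F [-1.5  6.   2.1] M [1.13 0.25 0.01] w 14.1 q6 -1.69 cmdz [653.3  91.   53.6]
```

Emit:
carry_out(delta_pos=[[0.1,0,0],[0.1,0,0],[0.1,0,0],[0.1,0,0],[0.1,0,0],[0.1,0,0],[0.1,0,0],[0.1,0,0],[0.1,0,0]], rotation=[[0,0,0],[0,0.04,0],[0,0.08,0],[0,0.12,0],[0,0.16,0],[0,0.2,0],[0,0.24,0],[0,0.28,0],[0,0.32,0]])

```text
t: 28.67
ee_pos: [653.8, 92.5, 54.7]
orientation: [-1.247, -1.15, 1.149]
ft_force: [0.1, 2.1, 2.1]
width: 14.1
```

```bash
cat > m.py <<'E'
from h import *
o=ctrl.get_obs(); R=Ro.from_rotvec(o['orientation']).as_matrix(); 
print('t%.2f turn %.3f Mz %.3f F %s z %.1f jig %s'%(o['t'],np.pi/2-(np.arctan2(R[1,0],R[0,0])-JA),o['moment'][2],o['ft_force'].round(1),o['ee_pos'][2],w2j(o['ee_pos']).round(1)))
E
python3 m.py
```

```text
t28.67 turn 0.321 Mz 0.288 F [0.1 2.1 2.1] z 54.7 jig [-24.  -17.6]
```

Emit:
carry_out(delta_pos=[[0,0,0],[0,0,0]], rotation=[[0,0.02,0],[0,0.04,0]])

```text
t: 28.83
ee_pos: [653.8, 92.5, 54.7]
orientation: [-1.264, -1.121, 1.12]
ft_force: [-1.8, 3.8, 2.7]
width: 13.6
```

```bash
python3 m.py
```

```text
t28.83 turn 0.360 Mz 0.234 F [-1.8  3.8  2.7] z 54.7 jig [-24.  -17.6]
```

Emit:
carry_out(delta_pos=[[0,0,0],[0,0,0]], rotation=[[0,0.02,0],[0,0.04,0]])

```text
t: 29.0
ee_pos: [653.7, 92.5, 54.6]
orientation: [-1.281, -1.09, 1.089]
ft_force: [-1.2, 3.3, 4.1]
width: 14.0
```

```bash
python3 m.py
```

```text
t29.00 turn 0.401 Mz 0.299 F [-1.2  3.3  4.1] z 54.6 jig [-24.  -17.6]
```

Emit:
carry_out(delta_pos=[[0,0,0],[0,0,0]], rotation=[[0,0.02,0],[0,0.04,0]])

```text
t: 29.17
ee_pos: [653.8, 92.5, 54.6]
orientation: [-1.298, -1.06, 1.059]
ft_force: [-1.2, 4.5, 5.2]
width: 14.0
```

```bash
python3 m.py
```

```text
t29.17 turn 0.441 Mz 0.247 F [-1.2  4.5  5.2] z 54.6 jig [-24.  -17.6]
```

Emit:
carry_out(delta_pos=[[0,0,0],[0,0,0]], rotation=[[0,0.02,0],[0,0.04,0]])

```text
t: 29.33
ee_pos: [653.8, 92.5, 54.6]
orientation: [-1.314, -1.03, 1.029]
ft_force: [-1.8, 5.6, 5.4]
width: 13.7
```

```bash
python3 m.py
```

```text
t29.33 turn 0.482 Mz 0.242 F [-1.8  5.6  5.4] z 54.6 jig [-24.  -17.6]
```

Emit:
carry_out(delta_pos=[[0,0,0],[0,0,0]], rotation=[[0,0.02,0],[0,0.04,0]])

```text
t: 29.5
ee_pos: [653.8, 92.5, 54.7]
orientation: [-1.329, -1.0, 0.999]
ft_force: [-2.2, 4.8, 4.5]
width: 13.6
```

```bash
python3 m.py
```

```text
t29.50 turn 0.522 Mz 0.253 F [-2.2  4.8  4.5] z 54.7 jig [-24.  -17.6]
```

Emit:
carry_out(delta_pos=[[0,0,0],[0,0,0]], rotation=[[0,0.02,0],[0,0.04,0]])

```text
t: 29.67
ee_pos: [653.8, 92.6, 54.7]
orientation: [-1.344, -0.97, 0.969]
ft_force: [-0.9, 5.1, 5.8]
width: 14.0
```

```bash
python3 m.py
```

```text
t29.67 turn 0.562 Mz 0.283 F [-0.9  5.1  5.8] z 54.7 jig [-24.  -17.5]
```

Emit:
carry_out(delta_pos=[[0,0,0],[0,0,0]], rotation=[[0,0.02,0],[0,0.04,0]])

```text
t: 29.83
ee_pos: [653.8, 92.6, 54.6]
orientation: [-1.359, -0.939, 0.938]
ft_force: [-1.5, 5.3, 4.8]
width: 13.4
```

```bash
python3 m.py
```

```text
t29.83 turn 0.602 Mz 0.263 F [-1.5  5.3  4.8] z 54.6 jig [-23.9 -17.5]
```

Emit:
carry_out(delta_pos=[[0,0,0],[0,0,0]], rotation=[[0,0.02,0],[0,0.04,0]])

```text
t: 30.0
ee_pos: [653.8, 92.6, 54.7]
orientation: [-1.373, -0.909, 0.908]
ft_force: [-1.3, 4.5, 5.2]
width: 13.8
```

```bash
python3 m.py
```

```text
t30.00 turn 0.642 Mz 0.303 F [-1.3  4.5  5.2] z 54.7 jig [-23.9 -17.5]
```

Emit:
carry_out(delta_pos=[[0,0,0],[0,0,0]], rotation=[[0,0.02,0],[0,0.04,0]])

```text
t: 30.17
ee_pos: [653.8, 92.6, 54.7]
orientation: [-1.386, -0.879, 0.877]
ft_force: [-1.7, 5.6, 5.3]
width: 13.9
```

```bash
python3 m.py
```

```text
t30.17 turn 0.682 Mz 0.260 F [-1.7  5.6  5.3] z 54.7 jig [-24.  -17.5]
```

Emit:
carry_out(delta_pos=[[0,0,0],[0,0,0]], rotation=[[0,0.02,0],[0,0.04,0]])

```text
t: 30.33
ee_pos: [653.8, 92.6, 54.6]
orientation: [-1.399, -0.848, 0.847]
ft_force: [-1.0, 5.6, 5.9]
width: 13.9
```

```bash
python3 m.py
```

```text
t30.33 turn 0.722 Mz 0.259 F [-1.   5.6  5.9] z 54.6 jig [-23.9 -17.5]
```

Emit:
carry_out(delta_pos=[[0,0,0],[0,0,0]], rotation=[[0,0.02,0],[0,0.04,0]])

```text
t: 30.5
ee_pos: [653.8, 92.6, 54.6]
orientation: [-1.412, -0.818, 0.816]
ft_force: [-1.4, 5.3, 5.0]
width: 14.0
```

```bash
python3 m.py
```

```text
t30.50 turn 0.762 Mz 0.187 F [-1.4  5.3  5. ] z 54.6 jig [-23.9 -17.5]
```

Emit:
carry_out(delta_pos=[[0,0,0],[0,0,0]], rotation=[[0,0.02,0],[0,0.04,0]])

```text
t: 30.67
ee_pos: [653.8, 92.7, 54.6]
orientation: [-1.424, -0.787, 0.786]
ft_force: [-1.1, 5.2, 4.8]
width: 14.0
```

```bash
python3 m.py
```

```text
t30.67 turn 0.801 Mz 0.295 F [-1.1  5.2  4.8] z 54.6 jig [-23.9 -17.5]
```

Emit:
carry_out(delta_pos=[[0,0,0],[0,0,0]], rotation=[[0,0.02,0],[0,0.04,0]])

```text
t: 30.83
ee_pos: [653.9, 92.6, 54.7]
orientation: [-1.435, -0.756, 0.755]
ft_force: [-1.2, 5.3, 6.4]
width: 13.7
```

```bash
python3 m.py
```

```text
t30.83 turn 0.841 Mz 0.328 F [-1.2  5.3  6.4] z 54.7 jig [-23.9 -17.5]
```

Emit:
carry_out(delta_pos=[[0,0,0],[0,0,0]], rotation=[[0,0.02,0],[0,0.04,0]])

```text
t: 31.0
ee_pos: [653.9, 92.7, 54.6]
orientation: [-1.446, -0.726, 0.724]
ft_force: [-1.9, 5.9, 5.8]
width: 13.8
```

```bash
python3 m.py
```

```text
t31.00 turn 0.881 Mz 0.341 F [-1.9  5.9  5.8] z 54.6 jig [-23.9 -17.5]
```

Emit:
carry_out(delta_pos=[[0,0,0],[0,0,0]], rotation=[[0,0.02,0],[0,0.04,0]])

```text
t: 31.17
ee_pos: [653.9, 92.7, 54.6]
orientation: [-1.457, -0.695, 0.694]
ft_force: [-1.8, 6.4, 4.4]
width: 14.0
```

```bash
python3 m.py
```

```text
t31.17 turn 0.921 Mz 0.315 F [-1.8  6.4  4.4] z 54.6 jig [-23.9 -17.4]
```

Emit:
carry_out(delta_pos=[[0,0,0],[0,0,0]], rotation=[[0,0.02,0],[0,0.04,0]])

```text
t: 31.33
ee_pos: [653.9, 92.7, 54.7]
orientation: [-1.467, -0.664, 0.663]
ft_force: [-2.1, 5.1, 4.7]
width: 14.0
```

```bash
python3 m.py
```

```text
t31.33 turn 0.961 Mz 0.300 F [-2.1  5.1  4.7] z 54.7 jig [-23.8 -17.5]
```

Emit:
carry_out(delta_pos=[[0,0,0]], rotation=[[0,0.02,0]])

```text
t: 31.42
ee_pos: [653.9, 92.7, 54.6]
orientation: [-1.472, -0.649, 0.647]
ft_force: [-1.1, 5.3, 5.2]
width: 13.9
```

```bash
python3 m.py
```

```text
t31.42 turn 0.981 Mz 0.356 F [-1.1  5.3  5.2] z 54.6 jig [-23.9 -17.4]
```

Emit:
carry_out(delta_pos=[[0,0,0]], rotation=[[0,0.02,0]])

```text
t: 31.5
ee_pos: [653.9, 92.7, 54.6]
orientation: [-1.476, -0.633, 0.632]
ft_force: [-1.7, 6.0, 5.5]
width: 13.8
```

```bash
python3 m.py
```

```text
t31.50 turn 1.001 Mz 0.389 F [-1.7  6.   5.5] z 54.6 jig [-23.8 -17.4]
```

Emit:
carry_out(delta_pos=[[0,0,0]], rotation=[[0,0.02,0]])

```text
t: 31.58
ee_pos: [653.9, 92.7, 54.6]
orientation: [-1.481, -0.618, 0.616]
ft_force: [-2.0, 5.7, 3.8]
width: 13.5
```

```bash
python3 m.py
```

```text
t31.58 turn 1.021 Mz 0.394 F [-2.   5.7  3.8] z 54.6 jig [-23.8 -17.5]
```

```bash
cat > fit.py <<'E'
import numpy as np,sys
d=np.array([.321,.288,.36,.234,.401,.299,.441,.247,.482,.242,.522,.253,.562,.283,.602,.263,.642,.303,.682,.260,.722,.259,.762,.187,.801,.295,.841,.328,.881,.341,.921,.315,.961,.300,.981,.356,1.001,.389,1.021,.394]+[float(a) for a in sys.argv[1:]]).reshape(-1,2)
x,m=d.T
C=np.arange(.45,1.2,.01);S=[]
for c in C:
    f=np.where(x>c,.05+.32*(x-c),0); b=(m-f).mean(); S.append(((m-f-b)**2).sum())
S=np.array(S); s2=S.min()/(len(x)-2); p=np.exp(-(S-S.min())/2/s2); p/=p.sum()
print(C[S.argmin()],'mean',(p*C).sum(),'sd',np.sqrt((p*C*C).sum()-(p*C).sum()**2),'sig',np.sqrt(s2))
E
python3 fit.py
```

```text
0.8000000000000003 mean 0.8103897954628114 sd 0.02691034578344139 sig 0.030373039506919434
```

Emit:
carry_out(delta_pos=[[0,0,0]], rotation=[[0,0.02,0]])

```text
t: 31.67
ee_pos: [653.9, 92.7, 54.6]
orientation: [-1.485, -0.602, 0.601]
ft_force: [-1.1, 5.3, 5.6]
width: 13.8
```

```bash
python3 m.py
```

```text
t31.67 turn 1.041 Mz 0.325 F [-1.1  5.3  5.6] z 54.6 jig [-23.8 -17.4]
```

Emit:
carry_out(delta_pos=[[0,0,0]], rotation=[[0,0.02,0]])

```text
t: 31.75
ee_pos: [653.9, 92.7, 54.6]
orientation: [-1.49, -0.587, 0.585]
ft_force: [-1.2, 5.0, 5.1]
width: 13.6
```

```bash
python3 m.py
```

```text
t31.75 turn 1.061 Mz 0.357 F [-1.2  5.   5.1] z 54.6 jig [-23.8 -17.4]
```

Emit:
carry_out(delta_pos=[[0,0,0]], rotation=[[0,0.02,0]])

```text
t: 31.83
ee_pos: [653.9, 92.7, 54.7]
orientation: [-1.494, -0.571, 0.57]
ft_force: [-0.9, 5.6, 5.5]
width: 13.9
```

```bash
python3 m.py
```

```text
t31.83 turn 1.081 Mz 0.370 F [-0.9  5.6  5.5] z 54.7 jig [-23.8 -17.4]
```

```bash
python3 fit.py 1.041 .325 1.061 .357 1.081 .370
```

```text
0.8400000000000003 mean 0.82354551700354 sd 0.032126276846490484 sig 0.03130036360659028
```

Emit:
carry_out(delta_pos=[[0,0,0],[0,0,0],[0,0,0],[0,0,0],[0,0,0],[0,-0.5,0],[0,-2,0],[0,-5,0],[0,-9,0],[0,-10,0]], rotation=[[0,0,0],[0,0,0],[0,0,0],[0,0,0],[0,0,0],[0,0,0],[0,0,0],[0,0,0],[0,0,0],[0,0,0]], hand=120)

```text
t: 32.67
ee_pos: [656.9, 92.5, 161.5]
orientation: [-1.496, -0.579, 0.565]
ft_force: [1.9, -0.4, 0.9]
width: 46.6
```

```bash
python3 - <<'E'
from h import *
reset(); st(); need(-230,-80,170,None)
save('scene','s20.png',(180,150,300,240),6)
E
```

```text
t32.67 tcp [656.9  92.5 161.5] jig [-21.  -18.4] yawrel 0.491 F [ 1.9 -0.4  0.9] M [ 0.04 -0.02  0.04] w 46.6 q6 -0.61 cmdz [656.9  92.5 161.5]
need [-21.33  -1.03   4.41] [0. 0. 0.]
```

View pics/s20.png

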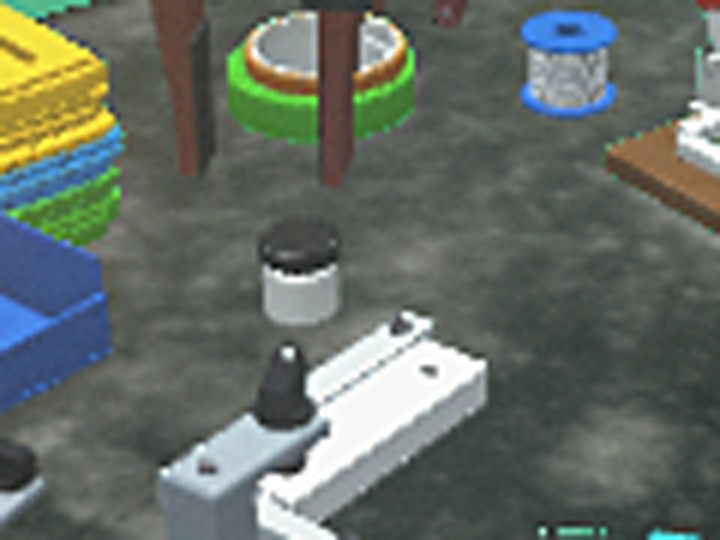

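Knob turned, the foot bears on the channel, and the jaws are clear. I'll back the arm away for a final top view.

Emit:
carry_out(delta_pos=[[-4,-1,1],[-8,-1,2],[-12,-1,3],[-16,-1,4],[-20,-1,4.4],[-21.3,-1,4.4],[-21.3,-1,4.4],[-21.3,-1,4.4],[-21.3,-1,4.4]], rotation=[[0,0,0],[0,0,0],[0,0,0],[0,0,0],[0,0,0],[0,0,0],[0,0,0],[0,0,0],[0,0,0]])

```text
t: 33.47
ee_pos: [467.5, -17.0, 164.7]
orientation: [-1.495, -0.573, 0.57]
ft_force: [-0.2, -0.4, -0.5]
width: 46.8
```

```bash
python3 - <<'E'
from h import *
reset(); st()
save('top','t21.png',(190,140,290,215),8)
save('scene','s21.png',(200,160,300,235),8)
E
```

```text
t33.47 tcp [467.5 -17.  164.7] jig [-231.   -79.7] yawrel 0.491 F [-0.2 -0.4 -0.5] M [-0.07  0.03  0.03] w 46.8 q6 -0.79 cmdz [467.5 -17.  164.7]
```

View pics/t21.png

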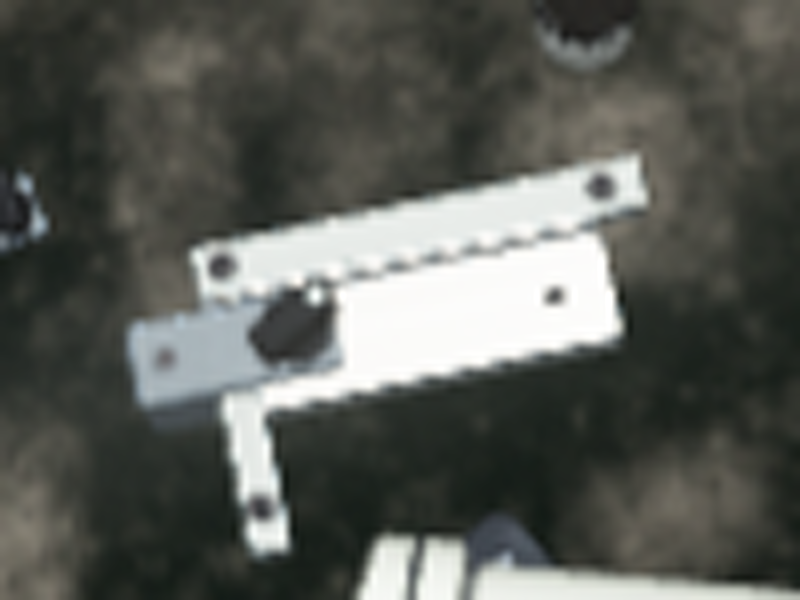

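View pics/s21.png

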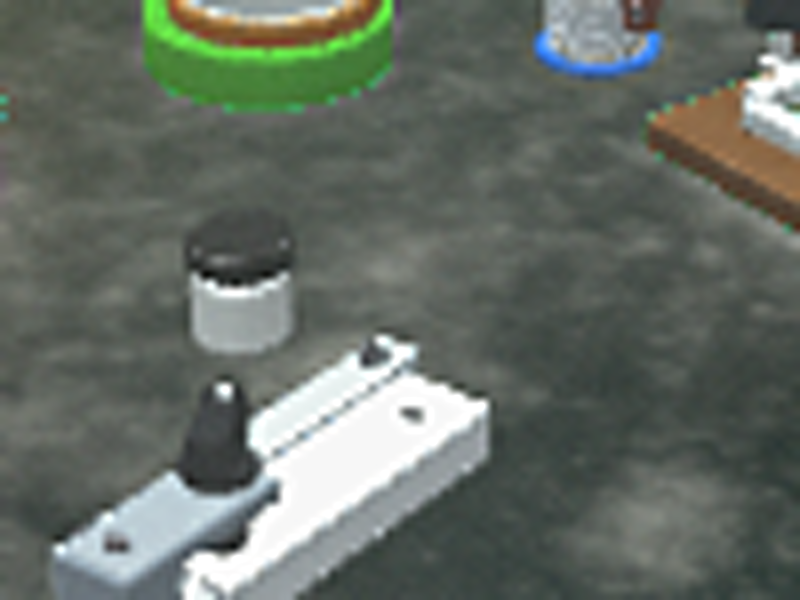

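```bash
python3 -c "
from h import *
print(ctrl.close_job()); st()"
```

```text
the job is handed in; nothing more can be done
None
the job is handed in; nothing more can be done
```

I nested and clamped the two channels in the jig's corner and handed the job in at about 33.5 s; it reports no verdict.

**What I did**
- I pushed the wide channel to the end stop (11 N) and then against the fence (9 N).
- I slid the narrow channel along its length and then up to the wide one, upright. I tipped it over with a push about 31 mm up, then pushed its end to the stop (15 N).
- I turned the clamp knob clockwise 1.08 rad. Turning torque rose from about 0.26 to 0.37 N m. A fit puts first contact at 0.82 ± 0.03 rad, so the knob is about 0.26 rad (15 degrees) past contact. By the stated spring rate the foot should bear with about 16 N.

**Last checks**
- Before clamping, the outline of a level, nested narrow channel matched both camera views to about one pixel (2–3 mm). Its centre was about 28 mm from the fence, with its end at the stop.
- After clamping, the final pictures looked the same, and the foot was seen on the channel. The jar had not moved and the arm was clear. I did not measure the other bystanders again, but nothing went near them.

**What disagreed**
- A sideways check push on the nested narrow channel stopped about 3 mm short of where its near flange should meet the wide one's. It held firm up to about 19 N. I never found out why; it may have tilted a little under the fingers' downward drag. Its position is still within the allowed range.
- Single torque readings were noisy, about 0.03 N m, so the contact point comes from the fit rather than one clear jump.

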